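# Gauge two sleeves, then hold the tester's spring-return dial at its third position

## Robot

A 7-joint arm with a two-finger parallel gripper is mounted at the origin on a cart in front of the work surface, level with it; the furniture and walls round the work are solid. World frame = base frame: x ahead of the robot, y to its left, z up, the work surface at z = 0. Lengths are in m, angles in rad, forces in N, time in s.
With the tool pointing down it reaches from about 0.425 to 0.925 m from the base axis. Payload 6.8 kg.
Tool frame: the origin (TCP) lies on the front face of the gripper's body, between the roots of the fingers; the fingertips stand 73 mm ahead of it and the grasp point (between the pads) lies 54 mm ahead of it; z points along the fingers, x is the direction in which the jaws open and shut, and the axes are right-handed (so a half turn about z gives the same grasp; the last joint's range is limited). The gripper opens to 85 mm and grips with 20 to 120 N. Pads are 22 mm wide; open, the fingers measure 114 mm over their backs; the gripper's body (76 mm by 85 mm) begins 54 mm behind the grasp point. The pads swing forward as they close: fully open they stand 13 mm farther back than shut.
Start: joints at [-1.353, 0.477, 0.022, 1.555, -0.011, 1.109, -0.083], TCP at [0.216, 0.64, 0.304] pointing down, gripper open.
Joint ranges: [-2.96, 2.96], [-0.34, 2.1], [-1.41, 1.46], [0.24, 2.44], [-1.37, 4.51], [0.17, 1.92], [-2.96, 2.96]. Speed limits (rad/s): [2.39, 2.39, 3.14, 3.14, 3.14, 3.14, 3.14].

## Interface

Orientations are given as a unit quaternion [w, x, y, z].
In Python, from station import get_obs, read_camera, hand_in gives the robot as it stands. The module is installed in compiled form; this text tells all that it offers.
- The arm moves only by the shell command python3 -m creep 'ROWS' [FORCE]. ROWS is JSON, a list that holds one entry, the list of rows, each a list of 7 numbers: the turn, a rotation vector about the tool's x, y, z in rad, then the shift along the tool's x, y, z in m, then the finger opening in m, from 0 to 0.0854. A call has 1 to 20 rows; each row shifts and turns the pose as measured when the row begins, along the tool's axes as they then stand; what a row does not reach is not made up. A row lasts 1/12 s, in which the tool goes at most 41.7 mm and 7.16 degrees, less where a joint would pass 70% of its speed; a pose out of reach is approached as far as the arm can. A call is refused whole if a number of a shift passes 0.0417 or a number of a turn 0.125, either way. A call with a gripper value outside its range is refused whole. The fingers move at their own pace and stop on an object; FORCE is the grip in N (left out, the last holds). Time passes only in rows, so rows that do not move let the fingers close. It gives the time, the measured TCP pose, the force and the opening at its end, in the units of the state.
- get_obs(): the state, without advancing time (a new reading comes with each control period).
- read_camera(name): name is "scene" or "top"; returns a dict with "color" (400x640x3 uint8, red, green, blue), "range_z" (400x640 float32, m along the optical axis (not along the pixel's ray), 0 where there is no reading), "fovy" (degrees; the focal length in pixels is half the picture's height over the tangent of half this angle, whatever the lens; pixels are square), "cx", "cy" (the principal point, pixels), "rvec" (rotation vector, rad) and "tvec" (3), from world to camera coordinates, as OpenCV has them. Camera axes: x right, y down, z forward; pixel columns grow to the right and rows downward; lengths in m; the calibration is good to about 2 mm. A picture is of the moment at which its call begins.
- hand_in(): hands the job in, once; it reports no verdict.
The state is a dict: "t": time; "q": joint angles; "joint_vel": joint speeds; "joint_torque": joint torques, N m; "eef_pos": TCP position; "tool_rot": TCP orientation; "contact_force": force on the tool from outside, world axes, zero at the start; "torque": the same for the moment, N m; "gripper_width": opening from 0.0 (shut) to 1.0 (fully open).
Only numpy, scipy, OpenCV 4.12 (cv2) and the standard library are available. Lean on these libraries where they do the work, as an engineer would, in place of code of your own. Each camera call takes 0.05 s, during which the arm holds its last target.

## Task

Two steel sleeves of the same outside size stand on the bench: slide the one that fits over the gauge pin of the sleeve tester and leave it right down on the base plate, and put the one whose bore is too small into the empty parts bin. When both are sorted and released, press the tester's spring-return dial down by its lever paddle with the fingertips, past the two clicks to the third position, without ramming it, and finish the program while still holding it there. Leave the hex key, the slotted clamp block and the tape roll alone, and do not shift the bin.

Things in the scene. Friction and masses are not known exactly. Their poses are not given: they have to be found in the camera images.
- tester: Sleeve tester, fixed: base plate 100 mm (its x) by 170 mm (its y, -70 to +100), plate top at z 14 mm. Origin on the bench; at yaw 0 its x points away from the robot, y left, z up. The gauge pin stands on the left of the plate; right of it a grey dial housing (x -13 to +37, y -57 to +15, top at z 100 mm) with a sprung plunger on its front above the dial (y -25, up to z 122 mm).
- pin_foot (a point): Foot of the gauge pin, on its axis, level with the top of the base plate (z = 14 mm); tester frame (0, 70, 14) mm. The pin is upright, steel, 16 mm in diameter, 48 mm tall; its top 12 mm taper to 7 mm in diameter.
- dial_axis (a point): Point on the dial's level turning axis (along the tester's x) in the plane of the paddle's middle; tester frame (-34, -25, 65) mm. The dial is on the housing's front, facing the robot; its lever points right (the tester's -y) with a paddle 85 mm from the axis. White marks left of the dial show the two clicks and (thick) the third position.
- paddle (a point): Middle of the lever's paddle, a black round bar 14 mm in diameter, 34 mm long, along the tester's x; moves with the dial. At rest it is 74 mm right of and 42 mm above the axis. Press it down from above, in an arc of 85 mm radius about the axis; at the third position it is 76 to 82 mm right of and 22 to 36 mm below it.
- dial (a joint): Dial angle, rad: 0 at rest, grows as the paddle goes down; lever level at 0.52, hard stop at 0.95. A spring always drives it back to 0 (2.5 N at the paddle at rest, 6 N at the end). Two bumps, crests at 0.28 and 0.56, felt 0.17 rad either side, add 2 to 4 N before the crest, take off as much after it, and do not hold it. Third position: past both, 0.78 to the stop, kept only while it is held.
- sleeve_wide: The sleeve that fits: plain steel tube standing upright, outside 34 mm, 40 mm tall, bore 19 mm, 120 g. Origin at the centre of its underside, z along its axis.
- sleeve_wide_mid (a point): Centre of the sleeve that fits (bore 19 mm), half-way up: 20 mm above its underside.
- sleeve_narrow: The sleeve that does not fit: the same outside (34 mm, 40 mm tall), but a bore of 12 mm. Origin at the centre of its underside, z along its axis.
- sleeve_narrow_mid (a point): Centre of the sleeve that does not fit (bore 12 mm), half-way up: 20 mm above its underside.
- reject_bin: Empty dark grey open parts bin, loose, 0.4 kg, 105 mm (its x) by 119 mm (its y) by 62 mm tall; the wall on its -x side is only 35 mm high. Inside about 82 by 106 mm, floor 2 mm thick. Origin at the centre of its underside.
- hex_key: Black hex key lying on the bench, a bystander, 38 by 114 by 8 mm.
- clamp_block: Milled steel clamp block with a stepped slot, a bystander, 40 by 60 by 28 mm.
- tape_roll: Roll of black tape lying flat, a bystander, 62 mm across, 19 mm tall.
There are look-alikes about, which are no part of the job. Leave any black or pink look-alike of the sleeve_wide alone.

How it is judged:
By the outcome, as a careful person would: the job done as asked, in the order asked, and still so for the second after the job is handed in, while the arm keeps its last pose, push and grip.
It also fails if it takes over 72 s, if anything falls off the work surface, if the arm or the gripper's body presses on something with over 40 N, if the wrist force passes 120 N, or if a joint passes its speed limit or range.

## Working session

There is one attempt and no reset: what is moved stays moved. The work goes in short steps, Python scripts to look and compute and a shell command to move; the robot and the scene stay as the last step left them, time stands still between calls to the robot, and variables do not carry over. Pictures are saved under pics/ and viewed, and the job is handed in when it is done.

```bash
mkdir -p pics; ls
cat > h.py <<'E'
import numpy as np, cv2
from station import get_obs, read_camera
def cam(name):
    c=read_camera(name); 
    R,_=cv2.Rodrigues(np.array(c['rvec'],float)); t=np.array(c['tvec'],float).reshape(3)
    f=200/np.tan(np.radians(c['fovy'])/2); return c,R,t,f
def ray(c,R,t,f,u,v,z):
    d=R.T@np.array([(u-c['cx'])/f,(v-c['cy'])/f,1.0]); o=-R.T@t
    return o+d*(z-o[2])/d[2]
def cloud(c,R,t,f):
    Z=c['range_z'].astype(float); v,u=np.mgrid[:400,:640]
    P=np.stack([(u-c['cx'])/f*Z,(v-c['cy'])/f*Z,Z],-1)
    W=(P-t)@R; W[Z<=0]=np.nan; return W
def proj(R,t,f,c,p):
    q=R@np.array(p)+t; return f*q[0]/q[2]+c['cx'],f*q[1]/q[2]+c['cy']
def save(name,im): cv2.imwrite('pics/'+name,cv2.cvtColor(im,cv2.COLOR_RGB2BGR))
E
python3 - <<'E'
from h import *
for n in('scene','top'):
    c,R,t,f=cam(n); save(n+'0.png',c['color']); print(n,f,c['cx'],c['cy'],(-R.T@t).round(3),R.round(2).tolist())
    np.savez('/tmp/'+n+'0.npz',**{k:np.array(v) for k,v in c.items()})
o=get_obs();print({k:np.round(v,3).tolist() for k,v in o.items()})
E
```

```text
pics
scene 509.63781330937303 319.82391506255675 200.58242982354122 [0.039 1.35  0.739] [[-0.91, -0.41, 0.0], [-0.18, 0.38, -0.91], [0.37, -0.83, -0.42]]
top 399.06655853139824 311.61258188144836 194.36099654902006 [0.378 0.088 1.337] [[-0.0, -1.0, -0.0], [-0.99, 0.0, -0.17], [0.17, 0.0, -0.99]]
{'t': 0.1, 'q': [-1.353, 0.478, 0.022, 1.556, -0.011, 1.109, -0.083], 'joint_vel': [-0.001, -0.0, -0.001, -0.003, -0.0, -0.001, 0.0], 'joint_torque': [0.004, -59.776, 1.614, -28.196, 0.013, 0.005, -0.0], 'eef_pos': [0.216, 0.639, 0.303], 'tool_rot': [0.001, 0.812, 0.583, -0.001], 'contact_force': [0.436, -0.528, -0.051], 'torque': [0.028, -0.031, 0.013], 'gripper_width': 1.0}
```

View pics/scene0.png

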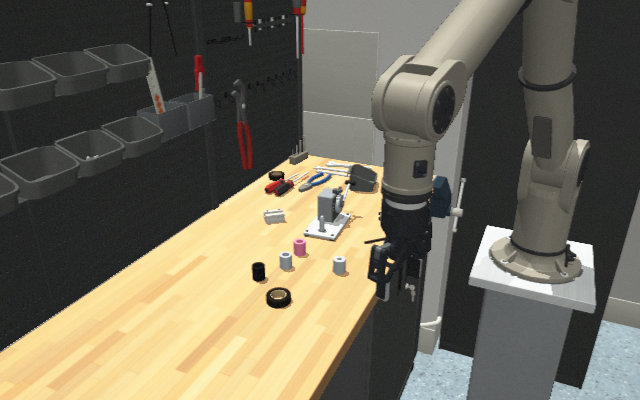

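View pics/top0.png

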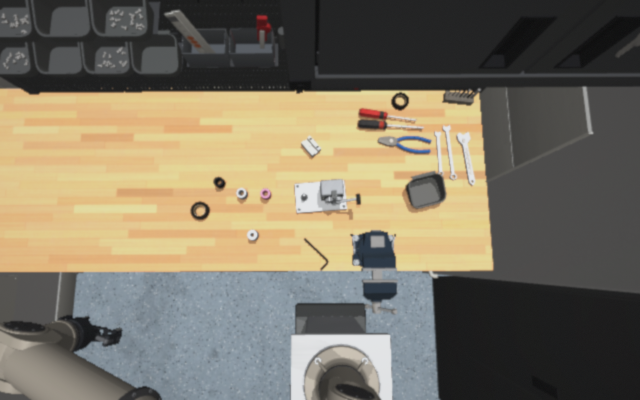

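The top view shows two steel sleeves at about (241,193) and (252,235). The pink look-alike is at (265,194) and the black one at (219,183). The tester is at (322,196), the bin at (426,190), the tape at (200,211), the hex key at (318,252) and the clamp block at (311,147). I'll enlarge the sleeves to compare their bores.

Run:
```python
from h import *
c,R,t,f=cam('top'); im=c['color']
a=cv2.resize(im[172:252,190:290],None,fx=7,fy=7,interpolation=cv2.INTER_CUBIC); save('crop1.png',a)
b=cv2.resize(im[160:230,285:455],None,fx=4.6,fy=4.6,interpolation=cv2.INTER_CUBIC); save('crop2.png',b)
g=cv2.cvtColor(im,cv2.COLOR_RGB2GRAY)
for (u,v) in((241,193),(252,235)):
    print(g[v-7:v+8,u-7:u+8])
W=cloud(c,R,t,f)
for (u,v) in((241,193),(252,235)): print(np.nanmax(W[v-8:v+8,u-8:u+8,2]), ray(c,R,t,f,u,v,.04))
print(np.nanmedian(W[225:230,100:150,2]))
```

```text
[[205 204 204 204 204 205 205 205 205 205 204 204 204 205 205]
 [202 202 202 203 204 207 210 213 211 207 203 202 202 204 206]
 [195 196 196 201 208 214 219 222 220 214 204 198 197 201 205]
 [191 191 195 207 218 216 210 210 214 219 215 199 192 198 206]
 [191 190 196 216 215 182 146 136 157 200 218 206 186 192 205]
 [192 192 200 216 192 136  93  86 106 159 214 215 174 176 197]
 [192 196 209 214 168 107  83  91 106 150 212 216 159 147 184]
 [191 196 211 215 168 110  91 104 125 164 214 213 148 127 178]
 [190 192 203 216 191 147 120 121 150 189 215 196 132 119 176]
 [192 191 195 215 216 199 174 167 189 213 207 159 106 118 175]
 [197 196 196 200 210 214 214 212 210 202 168 116  94 133 180]
 [203 203 196 176 170 181 190 189 172 142 109  89 109 160 194]
 [206 206 197 168 148 141 135 128 115  97  94 104 136 184 202]
 [207 207 198 169 149 141 131 122 114 112 120 138 167 196 206]
 [206 206 200 177 156 147 144 141 139 138 143 158 188 203 206]]
[[208 209 208 208 208 208 208 205 208 208 208 207 207 207 208]
 [200 201 201 201 204 207 210 206 209 205 197 195 198 200 200]
 [194 194 195 200 209 217 22
[... 224 characters left out ...]
 [192 199 218 226 221 173 115 105 154 215 228 219 160 137 169]
 [192 199 218 226 222 180 127 119 164 217 227 216 152 128 165]
 [192 195 209 223 226 214 181 169 195 222 224 201 137 128 167]
 [192 193 200 217 225 226 222 220 223 225 214 163 119 141 177]
 [195 195 194 193 213 222 227 227 224 213 175 123 118 163 187]
 [196 197 189 169 177 198 210 209 195 165 128 114 144 181 194]
 [197 197 188 159 148 153 154 148 139 126 120 140 175 192 196]
 [198 198 189 159 141 138 135 133 131 132 138 161 188 196 197]
 [197 197 190 168 146 140 140 140 140 141 151 180 193 197 197]]
0.045898690525438934 [0.60403971 0.32292096 0.04      ]
0.04630947017916321 [0.46567622 0.2836765  0.04      ]
0.0003275903614740331
```

View pics/crop1.png

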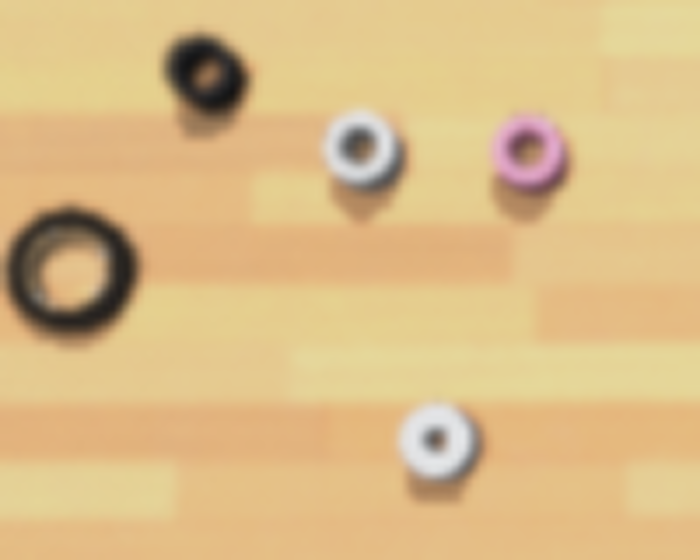

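View pics/crop2.png

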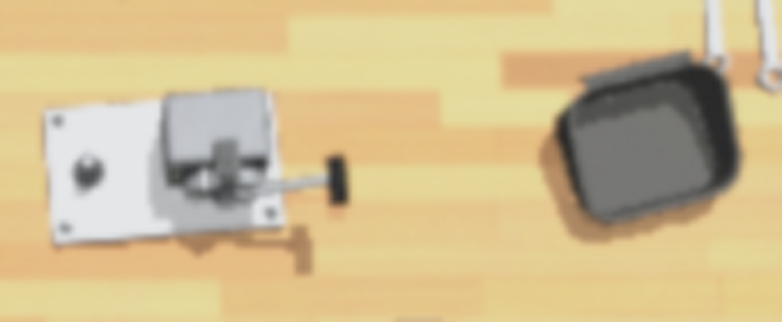

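Comparing the two steel ones, the sleeve at (241,193) has a clearly larger dark bore (about 4.5 px against 2.5 px), so it is the wide one. The sleeve at (252,235) is the narrow one. The pink and black ones are look-alikes. Next I'll measure the poses.

Run:
```python
from h import *
for n in('top','scene'):
    c,R,t,f=cam(n); im=c['color'].astype(int); hsv=cv2.cvtColor(c['color'],cv2.COLOR_RGB2HSV)
    print(n)
    if n=='scene':
        b=cv2.resize(c['color'][170:300,240:360],None,fx=5,fy=4.6*1.0,interpolation=cv2.INTER_CUBIC); save('crop3.png',b)
        continue
    m=((hsv[...,1]<40)&(hsv[...,2]>185)).astype(np.uint8)
    m[:140]=0;m[265:]=0
    k,lab,st,ce=cv2.connectedComponentsWithStats(m)
    for i in range(1,k):
        if st[i,4]<15: continue
        cs,_=cv2.findContours((lab==i).astype(np.uint8),cv2.RETR_EXTERNAL,cv2.CHAIN_APPROX_NONE)
        q=cs[0].reshape(-1,2)
        (x,y),r=cv2.minEnclosingCircle(q.astype(np.float32))
        print(st[i],'circ',x,y,r,'ray.04',ray(c,R,t,f,x,y,.04).round(4))
        if st[i,4]>400:
            box=cv2.boxPoints(cv2.minAreaRect(q))
            for p in box: print('  plate',p,ray(c,R,t,f,*p,.014).round(4))
    W=cloud(c,R,t,f)
    # dark bar paddle
    d=(hsv[...,2]<70).astype(np.uint8)
    sub=d[185:212,350:368]; v,u=np.nonzero(sub); print('paddle px',u.mean()+350,v.mean()+185, u.min()+350,u.max()+350,v.min()+185,v.max()+185, ray(c,R,t,f,u.mean()+350,v.mean()+185,.107+.0).round(4))
    print('paddle depth z',W[195:204,354:363,2].round(3))
    # bin
    d=((hsv[...,2]<110)&(hsv[...,1]<60)).astype(np.uint8); d[:165]=0;d[225:]=0;d[:,:400]=0;d[:,460:]=0
    cs,_=cv2.findContours(d,cv2.RETR_EXTERNAL,cv2.CHAIN_APPROX_NONE); q=max(cs,key=cv2.contourArea)
    r=cv2.minAreaRect(q); print('bin',r,[ray(c,R,t,f,*p,.05).round(3) for p in cv2.boxPoints(r)])
    for z in(.062,.05,.002): print(ray(c,R,t,f,*r[0],z).round(4))
    print(W[178:206:3,405:450:4,2].round(3))
```

```text
top
[302 140  16  15 136] circ 309.0 147.0 8.602425575256348 ray.04 [0.7602 0.0981 0.04  ]
[437 140   6  33 103] circ 439.5 156.0 16.19423484802246 ray.04 [ 0.727  -0.3389  0.04  ]
[447 140  10  40 130] circ 450.0 159.5 19.72951889038086 ray.04 [ 0.7147 -0.3733  0.04  ]
[459 140  16  45 240] circ 466.0 162.0 23.086891174316406 ray.04 [ 0.7059 -0.4261  0.04  ]
[322 179  33  30 354] circ 337.15802001953125 192.08489990234375 18.20644187927246 ray.04 [0.6057 0.0056 0.04  ]
[295 182  34  31 694] circ 310.4783630371094 196.96583557128906 20.19148826599121 ray.04 [0.5898 0.0937 0.04  ]
  plate [293.9529  183.38824] [0.6408 0.1495 0.014 ]
  plate [325.9941  180.92352] [0.6488 0.0411 0.014 ]
  plate [328.21762 209.8294 ] [0.5503 0.0347 0.014 ]
  plate [296.17642 212.29413] [0.5424 0.1417 0.014 ]
[236 188  10  10  48] circ 240.8333282470703 192.5 4.859230995178223 ray.04 [0.6057 0.3235 0.04  ]
[247 230  10  10  66] circ 251.65383911132812 234.34616088867188 4.939086437225342 ray.04 [0.4678 0.2848 0.04  ]
[352 235   6   5  20] circ 354.5 237.0 2.6926822662353516 ray.04 [ 0.4579 -0.0484  0.04  
[... 1212 characters left out ...]
1  0.002  0.002  0.005  0.004  0.002  0.001  0.009  0.045
   0.003  0.002]
 [ 0.003  0.064  0.005  0.006  0.002  0.002  0.005  0.007  0.007  0.033
   0.002 -0.001]
 [ 0.003  0.061  0.     0.004  0.012  0.003  0.007  0.001  0.006  0.03
   0.043  0.002]
 [ 0.004  0.051  0.002  0.004 -0.001  0.004  0.004  0.003 -0.     0.015
   0.045 -0.005]
 [-0.002  0.034  0.001  0.003 -0.001 -0.     0.009  0.002  0.002  0.012
   0.036  0.007]
 [ 0.002  0.02   0.002  0.002  0.003  0.003 -0.     0.007  0.004  0.026
   0.003 -0.001]
 [ 0.    -0.003  0.006  0.003  0.005  0.004  0.001  0.019  0.038  0.039
   0.003 -0.005]
 [ 0.001  0.002  0.038  0.004  0.015  0.038  0.036  0.002  0.001 -0.
   0.004 -0.002]]
scene
```

View pics/crop3.png

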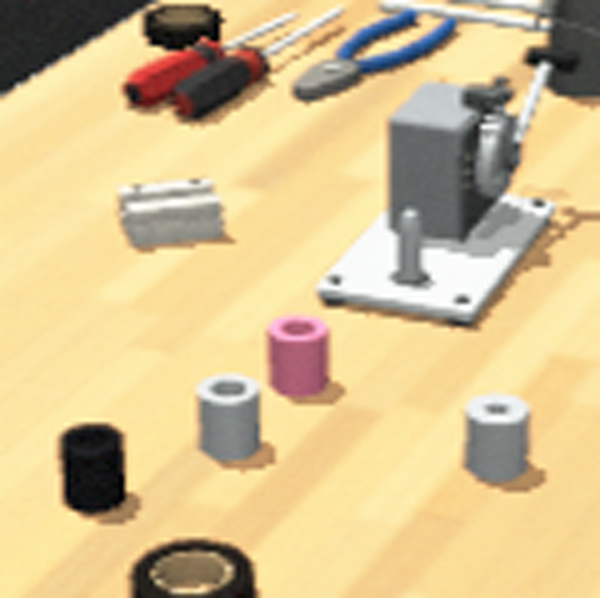

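The scene crop confirms it: the steel sleeve at crop (228,415) has the wide bore, and the right one at (497,440) has the narrow bore. I'll refine the poses to sub-pixel.

```bash
cat >> h.py <<'E'
S=8
def up(c,x0,x1,y0,y1):
    "upscaled crop + map to pixel coords"
    im=cv2.resize(c['color'][y0:y1,x0:x1],None,fx=S,fy=S,interpolation=cv2.INTER_CUBIC)
    return im,(lambda p:((np.asarray(p,float)+.5)/S-.5+np.array([x0,y0])))
def tri(views,pix):
    A=[];b=[]
    for (c,R,t,f),(u,v) in zip(views,pix):
        d=R.T@np.array([(u-c['cx'])/f,(v-c['cy'])/f,1.0]); d/=np.linalg.norm(d); o=-R.T@t
        M=np.eye(3)-np.outer(d,d); A.append(M);b.append(M@o)
    A=np.vstack(A);b=np.hstack(b); x=np.linalg.lstsq(A,b,rcond=None)[0]; return x,np.linalg.norm(A@x-b)
E
python3 - <<'E'
from h import *
T=cam('top');Sc=cam('scene')
def ring(V,x0,x1,y0,y1,vt,name):
    im,mp=up(V[0],x0,x1,y0,y1); h=cv2.cvtColor(im,cv2.COLOR_RGB2HSV)
    m=((h[...,1]<65)&(h[...,2]>vt)).astype(np.uint8)
    cs,_=cv2.findContours(m,cv2.RETR_EXTERNAL,cv2.CHAIN_APPROX_NONE); q=max(cs,key=cv2.contourArea)
    e=cv2.fitEllipse(cv2.convexHull(q)); cv2.ellipse(im,e,(255,0,0),1); save(name,im)
    p=mp(e[0]); print(name,p.round(2),np.round(e[1],1)/S, ray(*V,*p,.04).round(4)); return p
a=[];
for nm,tb,sb in(('wide',(230,254,183,206),(276,296,250,275)),('nar',(240,264,225,248),(330,350,254,278))):
    p=ring(T,*tb,192,nm+'_t.png'); q=ring(Sc,*sb,200,nm+'_s.png')
    print(nm,tri([T,Sc],[p,q]))
# plate lines top view
im,mp=up(T[0],285,365,170,225); h=cv2.cvtColor(im,cv2.COLOR_RGB2HSV)
m=((h[...,1]<45)&(h[...,2]>190)).astype(np.uint8)
save('plate_m.png',m*255); save('plate.png',im)
def line(pts):
    vx,vy,x,y=cv2.fitLine(np.float32(pts),cv2.DIST_HUBER,0,.01,.01).ravel(); return vx,vy,x,y
col=lambda x:(x-285)*S
# near edge: last mask row per column for px 300..325 ; left edge: first mask col per row 188..208; far edge: first mask row
near=[mp((x,np.nonzero(m[:,x])[0].max())) for x in range(int(col(301)),int(col(322)))]
far=[mp((x,np.nonzero(m[:,x])[0].min())) for x in range(int(col(300)),int(col(316)))]
left=[mp((np.nonzero(m[y])[0].min(),y)) for y in range((188-170)*S,(207-170)*S)]
G={}
for k,pts in(('near',near),('far',far),('left',left)):
    W=np.array([ray(*T,*p,.014)[:2] for p in pts]); G[k]=line(W); print(k,np.round(G[k],4))
E
cd pics; python3 -c "
import cv2,numpy as np
f=lambda n:cv2.resize(cv2.imread(n),(190,190))
print(cv2.imwrite('rings.png',np.hstack([f(n) for n in('wide_t.png','wide_s.png','nar_t.png','nar_s.png')])))"
```

```text
wide_t.png [240.63 192.08] [ 9.6875 11.025 ] [0.6071 0.3242 0.04  ]
wide_s.png [285.24 253.9 ] [ 6.75   13.3375] [0.6049 0.3233 0.04  ]
wide (array([0.60594627, 0.32372157, 0.04029094]), np.float64(0.0016871602985035756))
nar_t.png [251.49 234.11] [ 9.9375 11.0875] [0.4686 0.2854 0.04  ]
nar_s.png [338.82 258.21] [ 6.9625 13.325 ] [0.4672 0.2837 0.04  ]
nar (array([0.46764851, 0.28498683, 0.04075044]), np.float64(0.0012635395090036979))
near [ 0.074  -0.9973  0.5466  0.0947]
far [ 0.0661 -0.9978  0.6446  0.1048]
left [0.9965 0.083  0.5942 0.1463]
True
```

View pics/rings.png

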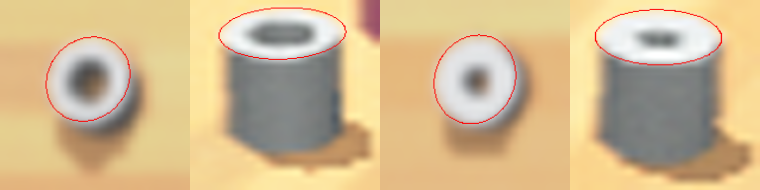

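View pics/plate.png

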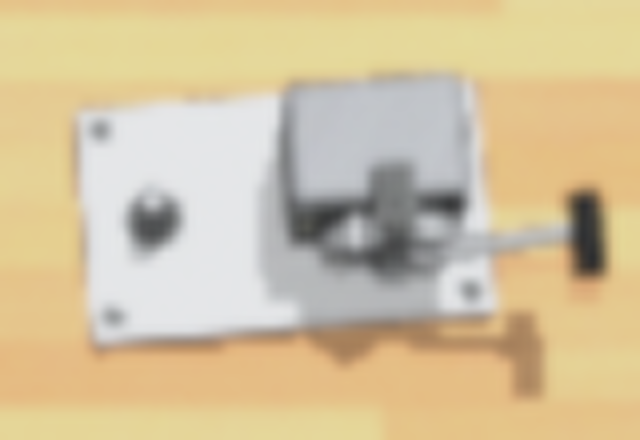

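Run:
```python
from h import *
T=cam('top');Sc=cam('scene')
p0=np.array([.5944,.1168]); yw=.075
ims=[]
for V,b in((T,(292,316,185,207)),(Sc,(308,336,206,232))):
    c,R,t,f=V; im,mp=up(c,*b)
    im=cv2.resize(im,None,fx=1.6,fy=1.6)
    for z in(.014,.062):
        for a in ([0,0],[.008,0],[-.008,0],[0,.008],[0,-.008]):
            u,v=proj(R,t,f,c,[p0[0]+a[0],p0[1]+a[1],z]); cv2.circle(im,(int(((u-b[0]+.5)*S-.5)*1.6),int(((v-b[2]+.5)*S-.5)*1.6)),2,(255,0,0) if z<.03 else (0,200,0),-1)
    ims.append(cv2.resize(im,(360,330)))
save('pin.png',np.hstack(ims))
# scene: pin edges at rows by gray profile
c=Sc[0]; g=cv2.cvtColor(c['color'],cv2.COLOR_RGB2GRAY)
print(g[212:228,314:330])
```

```text
[[234 235 236 188 114 100 101 103 102 103 100  99  99 100 102 101]
 [235 236 235 187 114  98 102 101 101 101  98  98 102  99 102 103]
 [235 236 236 186 111  99  94 102 103 102  99 101  98 100 100 104]
 [235 234 231 184 111  99  98 154 147 113  99 100 102 101 101 102]
 [234 235 244 196 115 100 149 223 220 148 103 100 101 102 103 101]
 [236 244 248 199 114 103 149 174 162 126 105 101 101 100 101 100]
 [239 248 249 202 113 109 143 156 148 137 110  99  99 102  99 101]
 [246 249 248 212 126 114 137 147 145 134 108  98 101  97  99 100]
 [250 249 249 248 203 132 131 137 138 129 106  99 100 103 100  99]
 [249 249 250 251 250 192 129 133 134 128 128 124 110 101 103 102]
 [249 250 251 251 251 199 129 132 135 130 146 171 175 173 172 174]
 [250 250 251 251 251 199 129 134 134 126 148 173 179 179 175 176]
 [250 251 251 251 250 194 125 132 135 126 206 245 249 248 248 219]
 [251 250 251 251 250 195 127 132 130 122 210 247 250 250 251 249]
 [251 251 251 251 251 194 127 134 131 125 212 246 250 251 251 250]
 [250 251 250 250 250 197 126 133 130 122 210 247 251 250 250 250]]
```

View pics/pin.png

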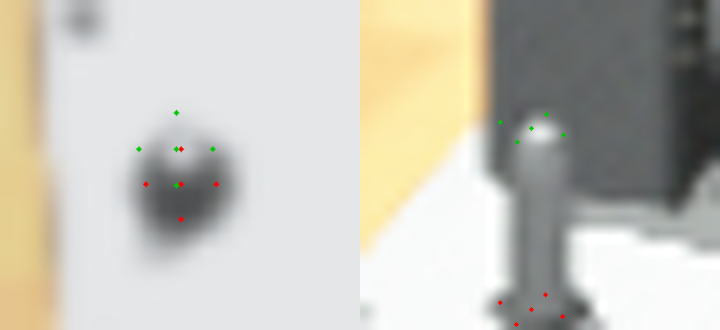

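Both cameras agree to about 2 mm: wide sleeve (.606,.324), narrow sleeve (.468,.285), pin (.594,.1165), tester yaw about .075, and bin centre about (.61,-.285) with its y axis about 14° off world y. The narrow sleeve goes first, so I'll move above it.

```bash
cat > d.py <<'E'
import sys
from h import *
from scipy.spatial.transform import Rotation as Ro
# usage: d.py x y zgrasp_tcp yawdeg
o=get_obs(); w,x,y,z=o['tool_rot']; R=Ro.from_quat([x,y,z,w]).as_matrix(); p=np.array(o['eef_pos'])
yaw=np.degrees(np.arctan2(R[1,0],R[0,0]))
print('t',round(o['t'],2),'tcp',p.round(4),'yaw',yaw.round(2),'zax',R[:,2].round(4),'F',np.round(o['contact_force'],1),'M',np.round(o['torque'],2),'w',round(o['gripper_width'],3))
if len(sys.argv)>3:
    P=np.array([float(a) for a in sys.argv[1:4]]); print('tool delta',(R.T@(P-p)).round(4))
if len(sys.argv)>4:
    ty=np.radians(float(sys.argv[4])); T=np.array([[np.cos(ty),np.sin(ty),0],[np.sin(ty),-np.cos(ty),0],[0,0,-1]]).T
    rv=Ro.from_matrix(R.T@T.T.T if False else R.T@T).as_rotvec(); print('turn',rv.round(4), 'delta in final frame',(T.T@(P-p)).round(4))
E
sed -i 's/T=np.array(\[\[np.cos(ty),np.sin(ty),0\],\[np.sin(ty),-np.cos(ty),0\],\[0,0,-1\]\]).T/T=np.array([[np.cos(ty),np.sin(ty),0],[np.sin(ty),-np.cos(ty),0],[0,0,-1]])/' d.py
python3 d.py .4677 .285 .2 0
python3 -m creep '[[[0,0,0,-0.0196,0.0271,0.0077,0.0854],[0,0,0,-0.0196,0.0271,0.0077,0.0854],[0,0,0,-0.0196,0.0271,0.0077,0.0854],[0,0,0,-0.0196,0.0271,0.0077,0.0854],[0,0,0,-0.0196,0.0271,0.0077,0.0854],[0,0,0,-0.0196,0.0271,0.0077,0.0854]]]' 30
python3 d.py .4677 .285 .2 0
```

```text
t 0.45 tcp [0.216  0.6395 0.3038] yaw 71.33 zax [-0.e+00 -1.e-04 -1.e+00] F [ 0.2 -0.2 -0.6] M [-0.02 -0.06  0.01] w 1.0
tool delta [-0.2553  0.3519  0.1039]
turn [1.000e-04 1.000e-04 1.245e+00] delta in final frame [0.2517 0.3545 0.1038]
t: 0.95
eef_pos: [0.3287, 0.4798, 0.2567]
tool_rot: [-0.005, 0.807, 0.59, 0.002]
contact_force: [-0.4, -0.2, -0.4]
gripper_width: 1.0
t 0.95 tcp [0.3287 0.4798 0.2567] yaw 72.3 zax [-0.0025  0.0101 -0.9999] F [-0.4 -0.2 -0.4] M [ 0.01 -0.03 -0.05] w 1.0
tool delta [-0.1438  0.192   0.0544]
turn [-0.0103 -0.0042  1.2619] delta in final frame [0.139  0.1948 0.0567]
```

```bash
python3 -m creep '[[[0,0,0,-0.0205,0.0274,0.007,0.0854],[0,0,0,-0.0205,0.0274,0.007,0.0854],[0,0,0,-0.0205,0.0274,0.007,0.0854],[0,0,0,-0.0205,0.0274,0.007,0.0854],[0,0,0,-0.0205,0.0274,0.007,0.0854],[0,0,0,-0.0205,0.0274,0.007,0.0854],[0,0,0,-0.0205,0.0274,0.007,0.0854],[0,0,0.124,0,0,0,0.0854],[0,0,0.124,0,0,0,0.0854],[0,0,0.124,0,0,0,0.0854],[0,0,0.124,0,0,0,0.0854],[0,0,0.124,0,0,0,0.0854],[0,0,0.124,0,0,0,0.0854],[0,0,0.124,0,0,0,0.0854],[0,0,0.124,0,0,0,0.0854],[0,0,0.124,0,0,0,0.0854],[0,0,0.124,0,0,0,0.0854],[0,0,0,0,0,0,0.0854]]]' 30
python3 d.py .4677 .285 .2 0
```

```text
t: 2.45
eef_pos: [0.4815, 0.2625, 0.2051]
tool_rot: [-0.005, 1.0, 0.002, 0.002]
contact_force: [-0.0, 0.0, 0.4]
gripper_width: 1.005
t 2.45 tcp [0.4815 0.2625 0.2051] yaw 0.27 zax [ 0.0046  0.0108 -0.9999] F [-0.   0.   0.4] M [-0.03  0.01 -0.02] w 1.005
tool delta [-0.0137 -0.0225  0.0053]
turn [-0.0108 -0.0046  0.0047] delta in final frame [-0.0138 -0.0225  0.0051]
```

```bash
python3 -m creep '[[[-0.0108,-0.0046,0.0047,-0.007,-0.0112,0.003,0.0854],[0,0,0,-0.0068,-0.0112,0.003,0.0854],[0,0,0,0,0,0,0.0854],[0,0,0,0,0,0,0.0854]]]' 30
python3 d.py .4677 .285 .08 0
```

```text
t: 2.78
eef_pos: [0.4674, 0.2861, 0.1994]
tool_rot: [-0.0, 1.0, 0.006, 0.001]
contact_force: [-0.3, -0.3, -0.3]
gripper_width: 0.998
t 2.78 tcp [0.4674 0.2861 0.1994] yaw 0.64 zax [ 1.4e-03  3.0e-04 -1.0e+00] F [-0.3 -0.3 -0.3] M [ 0.01 -0.07 -0.01] w 0.998
tool delta [1.000e-04 1.100e-03 1.194e-01]
turn [-0.0003 -0.0014  0.0112] delta in final frame [0.0003 0.0011 0.1194]
```

```bash
python3 -m creep '[[[0,0,0,0,0.001,0.02,0.0854],[0,0,0,0,0,0.025,0.0854],[0,0,0,0,0,0.025,0.0854],[0,0,0,0,0,0.025,0.0854],[0,0,0,0,0,0.015,0.0854],[0,0,0,0,0,0.006,0.0854],[0,0,0,0,0,0,0.0854],[0,0,0,0,0,0,0.0854]]]' 30
python3 d.py .4677 .285 .08 0
python3 - <<'E'
from h import *
V=cam('scene'); im=V[0]['color'][190:300,290:440]; save('g1.png',cv2.resize(im,None,fx=5,fy=5,interpolation=cv2.INTER_CUBIC))
E
```

```text
t: 3.45
eef_pos: [0.4714, 0.2848, 0.0816]
tool_rot: [-0.003, 1.0, 0.011, 0.004]
contact_force: [0.2, 0.5, -0.1]
gripper_width: 0.998
t 3.45 tcp [0.4714 0.2848 0.0816] yaw 1.27 zax [ 0.0072  0.0059 -1.    ] F [ 0.2  0.5 -0.1] M [ 0.04 -0.02 -0.04] w 0.998
tool delta [-0.0037 -0.0003  0.0016]
turn [-0.0058 -0.0073  0.0222] delta in final frame [-0.0037 -0.0002  0.0016]
```

View pics/g1.png

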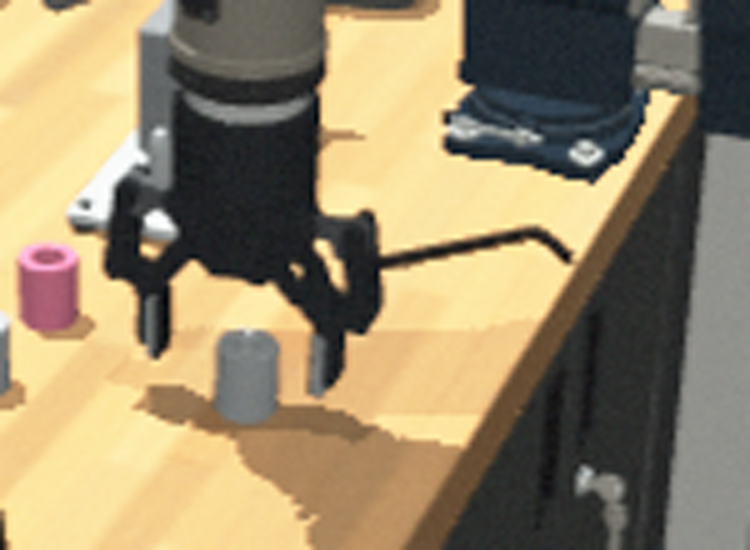

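The narrow sleeve at (247,375) stands between the open fingers. I'll centre on it and close.

```bash
python3 -m creep '[[[-0.0058,-0.0073,0.022,-0.0037,0,0.0015,0.0854],[0,0,0,0,0,0,0.06],[0,0,0,0,0,0,0.042],[0,0,0,0,0,0,0.03],[0,0,0,0,0,0,0.025],[0,0,0,0,0,0,0.025],[0,0,0,0,0,0,0.025],[0,0,0,0,0,0,0.025],[0,0,0,0,0,0,0.025]]]' 40
python3 d.py .4677 .285 .08 0
```

```text
t: 4.25
eef_pos: [0.4694, 0.2864, 0.0849]
tool_rot: [-0.002, 1.0, -0.0, 0.003]
contact_force: [0.3, 0.3, -1.0]
gripper_width: 0.385
t 4.25 tcp [0.4694 0.2864 0.0849] yaw -0.06 zax [ 0.0056  0.0049 -1.    ] F [ 0.3  0.3 -1. ] M [-0.02  0.    0.  ] w 0.385
tool delta [-0.0017  0.0015  0.0049]
turn [-0.0049 -0.0056 -0.001 ] delta in final frame [-0.0017  0.0014  0.0049]
```

```bash
python3 -m creep '[[[0,0,0,0,0,-0.02,0.025],[0,0,0,0,0,-0.03,0.025],[0,0,0,0,0,-0.03,0.025],[0,0,0,0,0,-0.03,0.025],[0,0,0,0,0,-0.015,0.025],[0,0,0,0,0,0,0.025]]]'
python3 - <<'E'
from h import *
d=np.load('/tmp/top0.npz'); c={k:d[k] for k in d}; R,_=cv2.Rodrigues(c['rvec']);t=c['tvec'].reshape(3);f=200/np.tan(np.radians(float(c['fovy']))/2)
W=cloud(c,R,t,f)
m=np.zeros((400,640),bool);m[168:212,400:452]=True
h=W[...,2]; pts=W[m&(h>.025)]
print(len(pts))
r=cv2.minAreaRect(np.float32(pts[:,:2]*1000)); print(r,cv2.boxPoints(r).round(0).tolist())
b=cv2.resize(c['color'][168:216,398:456],None,fx=12,fy=12,interpolation=cv2.INTER_CUBIC); 
for (x,y) in ((.61,-.285),(.62,-.285),(.615,-.29)):
    q=proj(R,t,f,c,[x,y,.002]); cv2.circle(b,(int((q[0]-398)*12),int((q[1]-168)*12)),3,(255,0,0),-1)
save('bin.png',b)
V=cam('scene'); im=V[0]['color'][150:300,290:440]; save('g2.png',cv2.resize(im,None,fx=4,fy=4,interpolation=cv2.INTER_CUBIC))
E
```

```text
t: 4.75
eef_pos: [0.4672, 0.2843, 0.212]
tool_rot: [0.0, 1.0, -0.001, -0.0]
contact_force: [-0.0, 0.4, -1.4]
gripper_width: 0.387
392
((612.322998046875, -286.21160888671875), (105.64678192138672, 120.10270690917969), 13.734260559082031) [[547.0, -240.0], [575.0, -357.0], [678.0, -332.0], [649.0, -215.0]]
```

View pics/bin.png

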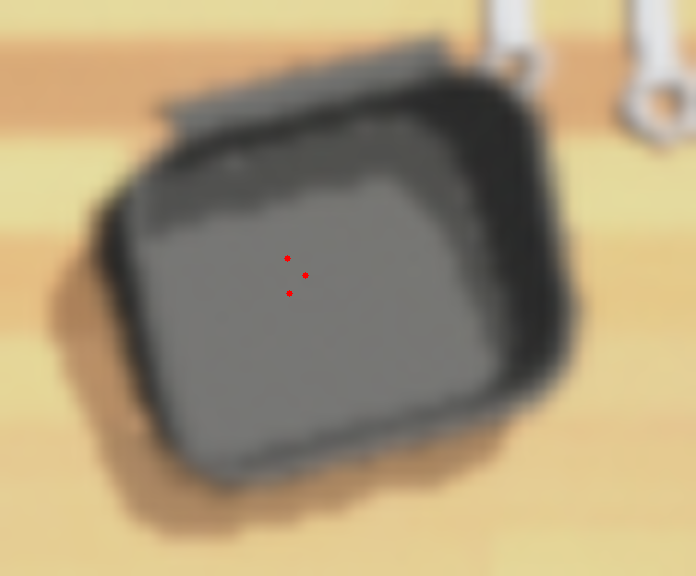

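View pics/g2.png

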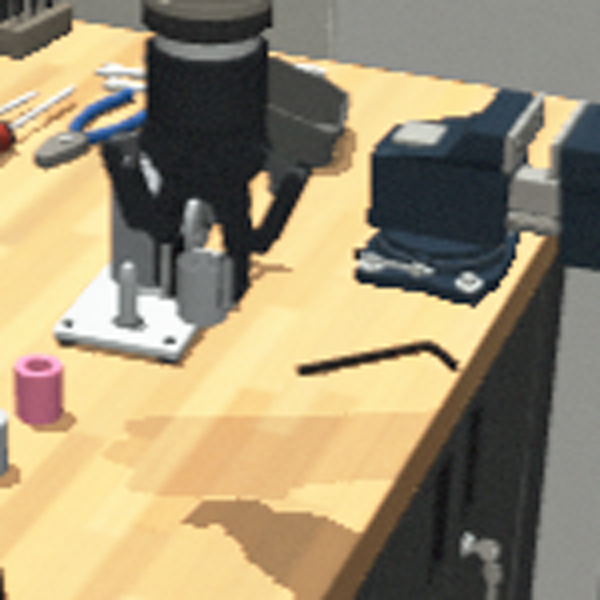

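The bin rim fits 105.6×120 mm, centre (.612,-.286), yaw 13.7°; the sleeve is held, and its image at crop (203,283) looks upright. I'll carry it high over to the bin.

```bash
python3 -m creep '[[[0,0,0,0,0.01,-0.03,0.025],[0,0,0,0.005,0.025,-0.025,0.025],[0,0,0,0.0087,0.035,0,0.025],[0,0,0,0.0087,0.035,0,0.025],[0,0,0,0.0087,0.035,0,0.025],[0,0,0,0.0087,0.035,0,0.025],[0,0,0,0.0087,0.035,0,0.025],[0,0,0,0.0087,0.035,0,0.025],[0,0,0,0.0087,0.035,0,0.025],[0,0,0,0.0087,0.035,0,0.025],[0,0,0,0.0087,0.035,0,0.025],[0,0,0,0.0087,0.035,0,0.025],[0,0,0,0.0087,0.035,0,0.025],[0,0,0,0.0087,0.03,0,0.025],[0,0,0,0.005,0.02,0,0.025],[0,0,0,0,0,0,0.025]]]'
python3 d.py .606 -.287 .2 -76.3
```

```text
t: 6.13
eef_pos: [0.5781, -0.2024, 0.2406]
tool_rot: [0.005, 1.0, 0.007, -0.017]
contact_force: [0.5, -1.0, -0.9]
gripper_width: 0.384
t 6.13 tcp [ 0.5781 -0.2024  0.2406] yaw 0.75 zax [-0.0349 -0.0111 -0.9993] F [ 0.5 -1.  -0.9] M [-0.1  -0.06 -0.04] w 0.384
tool delta [0.0282 0.0845 0.0406]
turn [0.0326 0.0224 1.3448] delta in final frame [ 0.0888 -0.007   0.0406]
```

```bash
python3 -m creep '[[[0.011,-0.035,0,0.009,0.028,0,0.025],[0,0,0,0.009,0.028,0,0.025],[0,0,0,0.009,0.025,0,0.025],[0,0,0.122,0,0,0,0.025],[0,0,0.122,0,0,0,0.025],[0,0,0.122,0,0,0,0.025],[0,0,0.122,0,0,0,0.025],[0,0,0.122,0,0,0,0.025],[0,0,0.122,0,0,0,0.025],[0,0,0.122,0,0,0,0.025],[0,0,0.122,0,0,0,0.025],[0,0,0.122,0,0,0,0.025],[0,0,0.122,0,0,0,0.025],[0,0,0.122,0,0,0,0.025],[0,0,0,0,0,0,0.025],[0,0,0,0,0,0,0.025]]]'
python3 d.py .606 -.287 .2 -76.3
```

```text
t: 7.47
eef_pos: [0.5969, -0.2731, 0.2013]
tool_rot: [0.029, 0.777, -0.627, -0.051]
contact_force: [-0.1, 0.6, -1.0]
gripper_width: 0.387
t 7.47 tcp [ 0.5969 -0.2731  0.2013] yaw -77.99 zax [-0.1159  0.0182 -0.9931] F [-0.1  0.6 -1. ] M [ 0.01 -0.16  0.02] w 0.387
tool delta [ 0.0155 -0.0061 -0.    ]
turn [ 0.1091  0.0438 -0.0271] delta in final frame [ 0.0156 -0.0056  0.0013]
```

```bash
python3 -m creep '[[[0.055,0.022,-0.013,0.007,-0.003,0,0.025],[0.054,0.022,-0.013,0.007,-0.003,0,0.025],[0,0,0,0,0,0,0.025],[0,0,0,0,0,0,0.025]]]'
python3 d.py .606 -.287 .14 -76.3
python3 - <<'E'
from h import *
c,R,t,f=cam('top'); im=c['color'][150:250,370:490]; save('b1.png',cv2.resize(im,None,fx=5,fy=5,interpolation=cv2.INTER_CUBIC))
E
```

```text
t: 7.8
eef_pos: [0.6053, -0.2826, 0.1957]
tool_rot: [0.0, 0.791, -0.612, -0.002]
contact_force: [0.1, 1.2, -1.6]
gripper_width: 0.384
t 7.8 tcp [ 0.6053 -0.2826  0.1957] yaw -75.42 zax [-0.0029  0.0022 -1.    ] F [ 0.1  1.2 -1.6] M [0.02 0.02 0.06] w 0.384
tool delta [0.0046 0.0003 0.0556]
turn [0.0023 0.0028 0.0154] delta in final frame [0.0044 0.0003 0.0557]
```

View pics/b1.png

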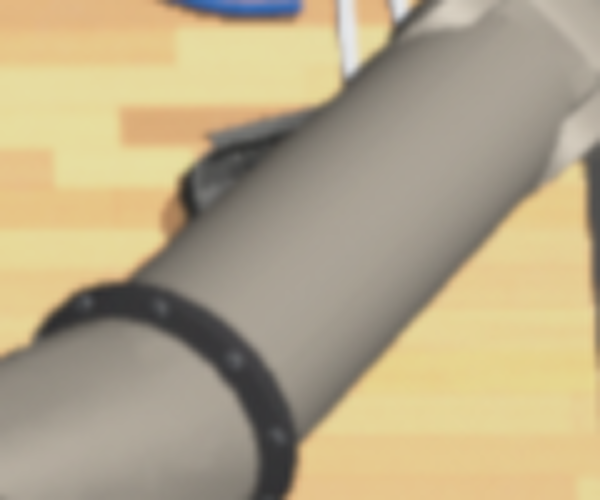

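```bash
python3 -m creep '[[[0.0023,0.0028,0.0154,0.0044,0,0.01,0.025],[0,0,0,0,0,0.02,0.025],[0,0,0,0,0,0.02,0.025],[0,0,0,0,0,0.02,0.025],[0,0,0,0,0,0.012,0.025],[0,0,0,0,0,0.006,0.025],[0,0,0,0,0,0,0.025],[0,0,0,0,0,0,0.025]]]'
python3 d.py .606 -.287 .09 -76.3
python3 - <<'E'
from h import *
c,R,t,f=cam('scene'); im=c['color'][110:230,300:430]; save('b2.png',cv2.resize(im,None,fx=5,fy=5,interpolation=cv2.INTER_CUBIC))
E
```

```text
t: 8.52
eef_pos: [0.6076, -0.2867, 0.1005]
tool_rot: [0.001, 0.787, -0.617, -0.002]
contact_force: [0.0, 0.7, -1.1]
gripper_width: 0.384
t 8.52 tcp [ 0.6076 -0.2867  0.1005] yaw -76.2 zax [-5.1e-03  8.0e-04 -1.0e+00] F [ 0.   0.7 -1.1] M [-0.03  0.01 -0.02] w 0.384
tool delta [-0.0001  0.0016  0.0105]
turn [0.0048 0.002  0.0018] delta in final frame [-0.0001  0.0016  0.0105]
```

View pics/b2.png

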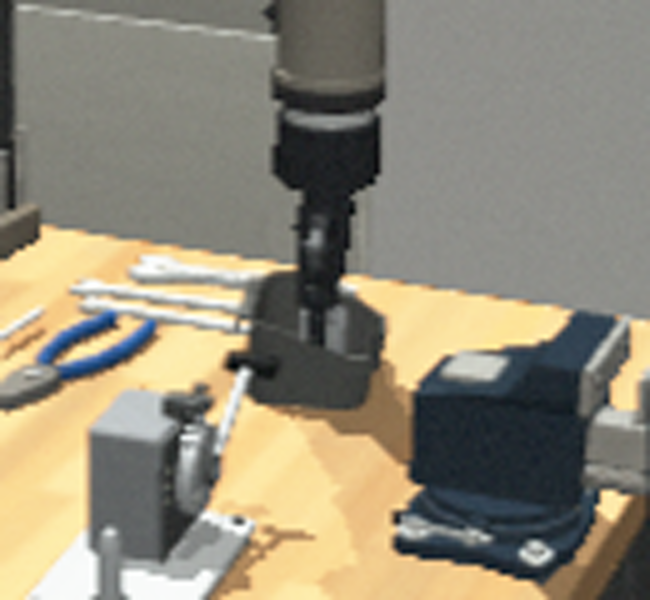

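The sleeve is held inside the bin at crop (325,325), with its bottom about 15 mm above the floor.

```bash
python3 -m creep '[[[0,0,0,0,0.001,0.006,0.025],[0,0,0,0,0,0.004,0.025],[0,0,0,0,0,0,0.025],[0,0,0,0,0,0,0.025]]]'
python3 d.py .606 -.287 .087 -76.3
```

```text
t: 8.9
eef_pos: [0.608, -0.2878, 0.0927]
tool_rot: [0.001, 0.787, -0.617, 0.0]
contact_force: [0.8, -0.0, -1.0]
gripper_width: 0.381
t 8.9 tcp [ 0.608  -0.2878  0.0927] yaw -76.18 zax [-6.0e-04 -1.1e-03 -1.0e+00] F [ 0.8 -0.  -1. ] M [-0.05 -0.02 -0.04] w 0.381
tool delta [-0.0013  0.0017  0.0057]
turn [ 0.0008 -0.0009  0.002 ] delta in final frame [-0.0013  0.0017  0.0057]
```

```bash
python3 -m creep '[[[0,0,0,0,0,0.004,0.025],[0,0,0,0,0,0,0.025],[0,0,0,0,0,0,0.034],[0,0,0,0,0,0,0.04],[0,0,0,0,0,0,0.048],[0,0,0,0,0,0,0.052],[0,0,0,0,0,0,0.052],[0,0,0,0,0,-0.01,0.052],[0,0,0,0,0,-0.02,0.052],[0,0,0,0,0,-0.03,0.052],[0,0,0,0,0,-0.03,0.052],[0,0,0,0,0,-0.03,0.052],[0,0,0,0,0,-0.02,0.052],[0,0,0,0,0,0,0.052]]]' 30
python3 d.py .606 .3237 .2 4.3
python3 - <<'E'
from h import *
c,R,t,f=cam('scene'); im=c['color'][110:230,300:430]; save('b3.png',cv2.resize(im,None,fx=5,fy=5,interpolation=cv2.INTER_CUBIC))
E
```

```text
t: 10.07
eef_pos: [0.6073, -0.2888, 0.2388]
tool_rot: [0.001, 0.786, -0.618, 0.0]
contact_force: [1.2, -0.0, 1.0]
gripper_width: 0.606
t 10.07 tcp [ 0.6073 -0.2888  0.2388] yaw -76.3 zax [-8.0e-04 -1.8e-03 -1.0e+00] F [ 1.2 -0.   1. ] M [-0.04  0.01  0.02] w 0.606
tool delta [-0.5954 -0.1438  0.0377]
turn [ 2.1000e-03 -5.0000e-04 -1.4068e+00] delta in final frame [ 0.0446 -0.6108  0.0388]
```

View pics/b3.png

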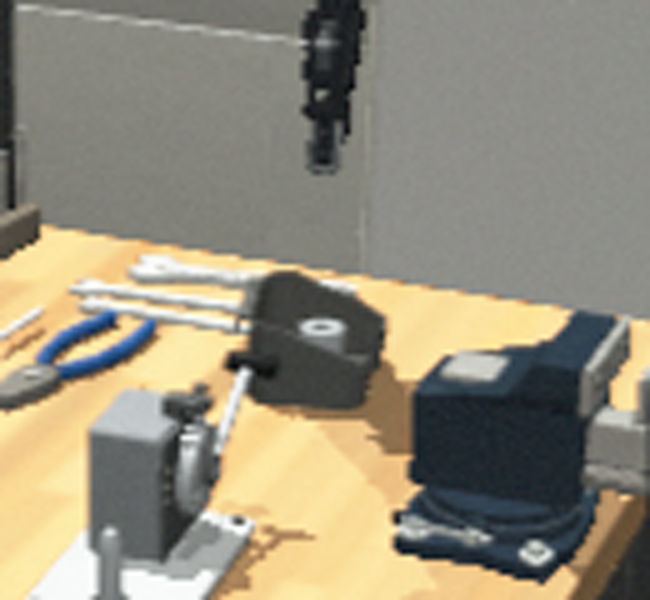

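The narrow sleeve stands upright in the bin at crop (322,330). Next I'll turn back and move over to the wide sleeve.

```bash
python3 -m creep '[[[0,0,-0.124,0,0,-0.003,0.0854],[0,0,-0.124,0,0,-0.003,0.0854],[0,0,-0.124,0,0,-0.003,0.0854],[0,0,-0.124,0,0,-0.003,0.0854],[0,0,-0.124,0,0,-0.003,0.0854],[0,0,-0.124,0,0,-0.003,0.0854],[0,0,-0.124,0,0,-0.003,0.0854],[0,0,-0.124,0,0,-0.003,0.0854],[0,0,-0.124,0,0,-0.003,0.0854],[0,0,-0.124,0,0,-0.003,0.0854],[0,0,-0.124,0,0,-0.003,0.0854],[0,0,-0.04,0,0,0,0.0854],[0,0,0,0,0,0,0.0854]]]' 30
python3 d.py .606 .3237 .23 4.3
```

```text
t: 11.2
eef_pos: [0.6009, -0.2834, 0.2594]
tool_rot: [-0.004, 0.999, 0.048, -0.01]
contact_force: [0.2, -0.7, 0.3]
gripper_width: 0.999
t 11.2 tcp [ 0.6009 -0.2834  0.2594] yaw 5.47 zax [-0.0202  0.0072 -0.9998] F [ 0.2 -0.7  0.3] M [-0.04  0.03  0.  ] w 0.999
tool delta [ 0.0635 -0.6036  0.0337]
turn [-0.0089  0.0195  0.0204] delta in final frame [ 0.0506 -0.605   0.0294]
```

```bash
python3 -m creep '[[[-0.009,0.0195,0.02,0.0035,-0.02,0,0.0854],[0,0,0,0.0035,-0.0345,0,0.0854],[0,0,0,0.0035,-0.0345,0,0.0854],[0,0,0,0.0035,-0.0345,0,0.0854],[0,0,0,0.0035,-0.0345,0,0.0854],[0,0,0,0.0035,-0.0345,0,0.0854],[0,0,0,0.0035,-0.0345,0,0.0854],[0,0,0,0.0035,-0.0345,0,0.0854],[0,0,0,0.0035,-0.0345,0,0.0854],[0,0,0,0.0035,-0.0345,0,0.0854],[0,0,0,0.0035,-0.0345,0,0.0854],[0,0,0,0.0035,-0.0345,0,0.0854],[0,0,0,0.0035,-0.0345,0,0.0854],[0,0,0,0.0035,-0.0345,0,0.0854],[0,0,0,0.0035,-0.0345,0,0.0854],[0,0,0,0.002,-0.03,0,0.0854],[0,0,0,0,-0.015,0,0.0854],[0,0,0,0,0,0,0.0854]]]' 30
python3 d.py .606 .3237 .2 4.3
```

```text
t: 12.7
eef_pos: [0.6147, 0.2907, 0.2409]
tool_rot: [0.003, 1.0, 0.017, -0.012]
contact_force: [-1.1, 0.3, 0.0]
gripper_width: 0.998
t 12.7 tcp [0.6147 0.2907 0.2409] yaw 1.95 zax [-0.024  -0.0063 -0.9997] F [-1.1  0.3  0. ] M [-0.    0.06 -0.01] w 0.998
tool delta [-0.0066 -0.0335  0.0408]
turn [ 0.005   0.0243 -0.0409] delta in final frame [-0.0062 -0.0336  0.0409]
```

```bash
python3 -m creep '[[[0.005,0.0243,-0.041,-0.003,-0.017,0.01,0.0854],[0,0,0,-0.003,-0.0165,0.015,0.0854],[0,0,0,0,0,0.01,0.0854],[0,0,0,0,0,0,0.0854],[0,0,0,0,0,0,0.0854]]]' 30
python3 d.py .606 .3237 .2 4.3
```

```text
t: 13.12
eef_pos: [0.6065, 0.3177, 0.2014]
tool_rot: [0.003, 0.999, 0.033, -0.002]
contact_force: [-0.2, -0.1, 0.1]
gripper_width: 1.001
t 13.12 tcp [0.6065 0.3177 0.2014] yaw 3.78 zax [-0.0031 -0.0066 -1.    ] F [-0.2 -0.1  0.1] M [-0.02  0.06  0.03] w 1.001
tool delta [-0.0001 -0.006   0.0013]
turn [ 0.0064  0.0035 -0.009 ] delta in final frame [-0.     -0.006   0.0014]
```

```bash
python3 -m creep '[[[0.0064,0.0035,-0.009,0,-0.006,0.02,0.0854],[0,0,0,0,0,0.025,0.0854],[0,0,0,0,0,0.025,0.0854],[0,0,0,0,0,0.025,0.0854],[0,0,0,0,0,0.015,0.0854],[0,0,0,0,0,0.005,0.0854],[0,0,0,0,0,0,0.0854],[0,0,0,0,0,0,0.0854]]]' 30
python3 d.py .606 .3237 .082 4.3
python3 - <<'E'
from h import *
V=cam('scene'); im=V[0]['color'][190:310,220:370]; save('g3.png',cv2.resize(im,None,fx=5,fy=5,interpolation=cv2.INTER_CUBIC))
E
```

```text
t: 13.78
eef_pos: [0.6141, 0.3096, 0.087]
tool_rot: [0.002, 1.0, 0.027, 0.003]
contact_force: [0.7, -0.3, 0.4]
gripper_width: 1.0
t 13.78 tcp [0.6141 0.3096 0.087 ] yaw 3.13 zax [ 0.0065 -0.0042 -1.    ] F [ 0.7 -0.3  0.4] M [0.04 0.02 0.  ] w 1.0
tool delta [-0.0073 -0.0146  0.0049]
turn [ 0.0046 -0.0062 -0.0205] delta in final frame [-0.007  -0.0147  0.005 ]
```

View pics/g3.png

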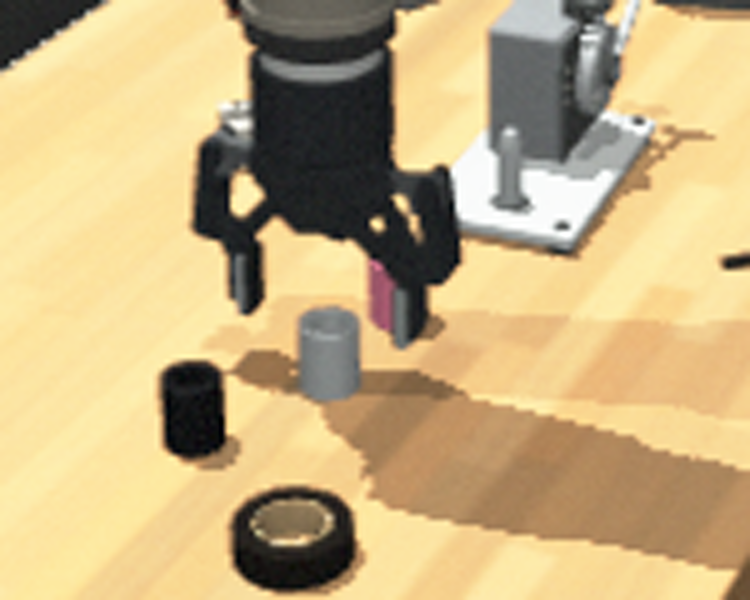

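Clear of the pink sleeve, but it drifted 15 mm in y. I'll correct before closing.

```bash
python3 -m creep '[[[0.0046,-0.0062,-0.0205,-0.0035,-0.0075,0,0.0854],[0,0,0,-0.0035,-0.0075,0.001,0.0854],[0,0,0,0,0,0,0.0854],[0,0,0,0,0,0,0.0854]]]' 30
python3 d.py .606 .3237 .082 4.3
```

```text
t: 14.17
eef_pos: [0.6077, 0.327, 0.091]
tool_rot: [-0.002, 0.999, 0.039, 0.003]
contact_force: [0.7, -0.2, 0.3]
gripper_width: 0.999
t 14.17 tcp [0.6077 0.327  0.091 ] yaw 4.43 zax [ 0.0056  0.0049 -1.    ] F [ 0.7 -0.2  0.3] M [ 0.04 -0.04 -0.04] w 0.999
tool delta [-0.002   0.0032  0.0089]
turn [-0.0044 -0.006   0.0023] delta in final frame [-0.0019  0.0031  0.009 ]
```

```bash
python3 -m creep '[[[-0.0044,-0.006,0.0023,-0.002,0.003,0.009,0.0854],[0,0,0,0,0,0,0.0854],[0,0,0,0,0,0,0.0854]]]' 30
python3 d.py .606 .3237 .082 4.3
```

```text
t: 14.42
eef_pos: [0.6058, 0.3253, 0.0823]
tool_rot: [-0.001, 0.999, 0.038, 0.001]
contact_force: [0.4, -0.0, 0.3]
gripper_width: 1.0
t 14.42 tcp [0.6058 0.3253 0.0823] yaw 4.4 zax [ 0.001   0.0013 -1.    ] F [ 0.4 -0.   0.3] M [ 0.01 -0.05 -0.02] w 1.0
tool delta [0.0001 0.0016 0.0003]
turn [-0.0012 -0.0011  0.0018] delta in final frame [0.0001 0.0016 0.0003]
```

```bash
python3 -m creep '[[[0,0,0,0,0.0015,0,0.07],[0,0,0,0,0,0,0.055],[0,0,0,0,0,0,0.042],[0,0,0,0,0,0,0.036],[0,0,0,0,0,0,0.03],[0,0,0,0,0,0,0.025],[0,0,0,0,0,0,0.025],[0,0,0,0,0,0,0.025],[0,0,0,0,0,0,0.025]]]' 40
python3 d.py .606 .3237 .082 4.3
```

```text
t: 15.17
eef_pos: [0.6061, 0.3224, 0.0819]
tool_rot: [-0.0, 0.999, 0.038, 0.0]
contact_force: [-0.5, 0.4, 0.8]
gripper_width: 0.383
t 15.17 tcp [0.6061 0.3224 0.0819] yaw 4.32 zax [ 5.e-04  1.e-04 -1.e+00] F [-0.5  0.4  0.8] M [-0.01 -0.02 -0.05] w 0.383
tool delta [-0.     -0.0013 -0.0001]
turn [-0.0001 -0.0005  0.0004] delta in final frame [-0.     -0.0013 -0.0001]
```

```bash
python3 -m creep '[[[0,0,0,0,0,-0.015,0.025],[0,0,0,0,0,-0.03,0.025],[0,0,0,0,0,-0.03,0.025],[0,0,0,0,0,-0.03,0.025],[0,0,0,0,0,-0.015,0.025],[0,0,0,-0.004,0.02,0,0.025],[0,0,0,-0.004,0.03,0,0.025],[0,0,0,-0.004,0.03,0,0.025],[0,0,0,-0.004,0.03,0,0.025],[0,0,0,-0.004,0.03,0,0.025],[0,0,0,-0.004,0.025,0,0.025],[0,0,0,-0.002,0.012,0,0.025],[0,0,0,0,0,0,0.025],[0,0,0,0,0,0,0.025]]]'
python3 d.py .5937 .1152 .16 4.3
```

```text
t: 16.33
eef_pos: [0.5927, 0.1393, 0.2197]
tool_rot: [-0.003, 0.999, 0.039, 0.003]
contact_force: [0.3, 1.6, -0.3]
gripper_width: 0.383
t 16.33 tcp [0.5927 0.1393 0.2197] yaw 4.5 zax [ 0.0058  0.006  -1.    ] F [ 0.3  1.6 -0.3] M [ 0.09  0.03 -0.  ] w 0.383
tool delta [-0.0013  0.0244  0.0596]
turn [-0.0055 -0.0063  0.0035] delta in final frame [-0.0008  0.0241  0.0597]
```

```bash
python3 -m creep '[[[-0.0055,-0.0063,0.0035,-0.001,0.012,0.015,0.025],[0,0,0,0,0.012,0.02,0.025],[0,0,0,0,0,0.015,0.025],[0,0,0,0,0,0.005,0.025],[0,0,0,0,0,0,0.025],[0,0,0,0,0,0,0.025]]]'
python3 d.py .5937 .1152 .16 4.3
```

```text
t: 16.83
eef_pos: [0.5945, 0.1235, 0.16]
tool_rot: [-0.001, 0.999, 0.044, -0.0]
contact_force: [0.4, 0.0, -1.9]
gripper_width: 0.39
t 16.83 tcp [0.5945 0.1235 0.16  ] yaw 4.99 zax [-5.0e-04  2.8e-03 -1.0e+00] F [ 0.4  0.  -1.9] M [-0.04 -0.03  0.04] w 0.39
tool delta [-0.0015  0.0081  0.    ]
turn [-0.0028  0.0003  0.012 ] delta in final frame [-0.0014  0.0082  0.    ]
```

```bash
python3 -m creep '[[[-0.0028,0.0003,0.012,-0.0014,0.008,0,0.025],[0,0,0,0,0,0,0.025],[0,0,0,0,0,0,0.025]]]'
python3 d.py .5937 .1152 .16 4.3
python3 - <<'E'
from h import *
V=cam('scene'); im=V[0]['color'][160:245,280:370]; save('p1.png',cv2.resize(im,None,fx=7,fy=7,interpolation=cv2.INTER_CUBIC))
V=cam('top'); im=V[0]['color'][160:235,270:370]; save('p1t.png',cv2.resize(im,None,fx=6,fy=6,interpolation=cv2.INTER_CUBIC))
E
```

```text
t: 17.08
eef_pos: [0.5944, 0.1168, 0.1607]
tool_rot: [-0.0, 0.999, 0.039, 0.001]
contact_force: [0.7, 1.0, -1.1]
gripper_width: 0.384
t 17.08 tcp [0.5944 0.1168 0.1607] yaw 4.41 zax [ 1.e-03  5.e-04 -1.e+00] F [ 0.7  1.  -1.1] M [0.02 0.01 0.01] w 0.384
tool delta [-0.0008  0.0016  0.0007]
turn [-0.0004 -0.001   0.002 ] delta in final frame [-0.0008  0.0016  0.0007]
```

View pics/p1.png

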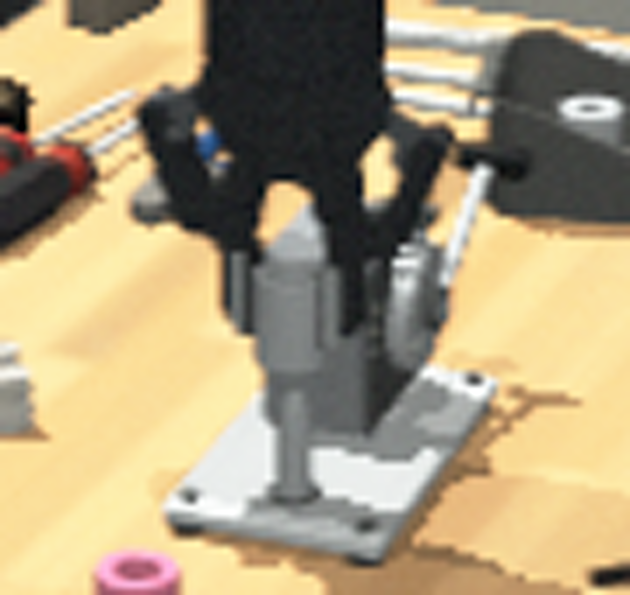

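View pics/p1t.png

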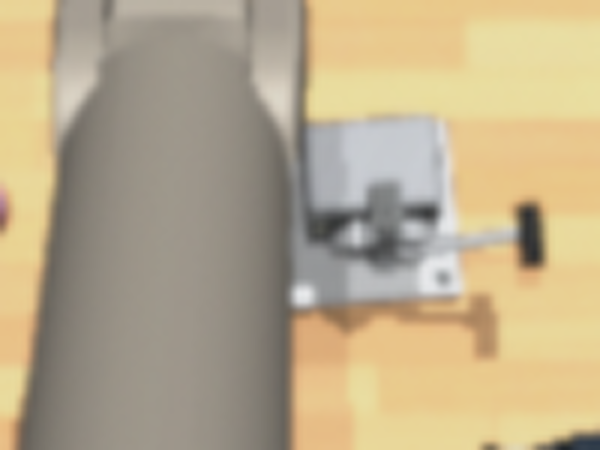

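The sleeve hangs directly over the pin at crop (294,440), off by only about 0.4 px (about 1 mm), which agrees with the pose readout. I'll correct that and lower in small steps.

```bash
python3 -m creep '[[[0,-0.001,0.002,-0.0008,0.0016,0.003,0.025],[0,0,0,0,0,0.004,0.025],[0,0,0,0,0,0.003,0.025],[0,0,0,0,0,0,0.025],[0,0,0,0,0,0,0.025]]]'
python3 d.py .5937 .1152 .14 4.3
```

```text
t: 17.6
eef_pos: [0.5941, 0.1149, 0.1508]
tool_rot: [-0.001, 0.999, 0.037, 0.001]
contact_force: [0.1, -0.6, -1.7]
gripper_width: 0.389
t 17.6 tcp [0.5941 0.1149 0.1508] yaw 4.27 zax [ 0.0019  0.0013 -1.    ] F [ 0.1 -0.6 -1.7] M [ 0.03 -0.03  0.  ] w 0.389
tool delta [-0.0004 -0.0003  0.0108]
turn [-0.0011 -0.002  -0.0005] delta in final frame [-0.0004 -0.0003  0.0108]
```

```bash
python3 -m creep '[[[-0.001,-0.002,0,-0.0004,-0.0003,0.004,0.025],[0,0,0,0,0,0.005,0.025],[0,0,0,0,0,0.003,0.025],[0,0,0,0,0,0,0.025]]]'
python3 d.py .5937 .1152 .13 4.3
```

```text
t: 17.93
eef_pos: [0.5936, 0.1154, 0.1374]
tool_rot: [-0.0, 0.999, 0.037, -0.0]
contact_force: [-0.0, 0.7, -0.6]
gripper_width: 0.382
t 17.93 tcp [0.5936 0.1154 0.1374] yaw 4.29 zax [-5.e-04  0.e+00 -1.e+00] F [-0.   0.7 -0.6] M [-0.05  0.02  0.02] w 0.382
tool delta [0.0001 0.0002 0.0074]
turn [-0.      0.0005 -0.0002] delta in final frame [0.0001 0.0002 0.0074]
```

```bash
python3 -m creep '[[[0,0,0,0,0,0.004,0.025],[0,0,0,0,0,0.005,0.025],[0,0,0,0,0,0.003,0.025],[0,0,0,0,0,0,0.025]]]'
python3 d.py .5937 .1152 .115 4.3
```

```text
t: 18.27
eef_pos: [0.5935, 0.1154, 0.1238]
tool_rot: [0.0, 0.999, 0.037, -0.0]
contact_force: [0.4, 0.1, -1.5]
gripper_width: 0.384
t 18.27 tcp [0.5935 0.1154 0.1238] yaw 4.29 zax [-8.e-04 -1.e-04 -1.e+00] F [ 0.4  0.1 -1.5] M [-0.01  0.02  0.05] w 0.384
tool delta [0.0002 0.0002 0.0088]
turn [ 0.0001  0.0008 -0.0002] delta in final frame [0.0002 0.0002 0.0088]
```

Run:
```python
from h import *
V=cam('scene'); im=V[0]['color'][160:245,280:370]; save('p2.png',cv2.resize(im,None,fx=7,fy=7,interpolation=cv2.INTER_CUBIC))
```

```text
(no output)
```

View pics/p2.png

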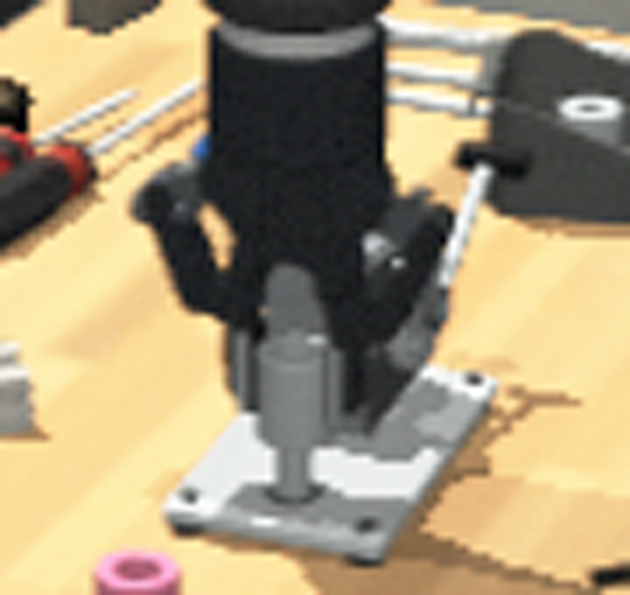

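The sleeve is on the pin, about 20 mm down, with no side force. I'll keep lowering.

```bash
python3 -m creep '[[[0,0,0,0,0,0.004,0.025],[0,0,0,0,0,0.005,0.025],[0,0,0,0,0,0.003,0.025],[0,0,0,0,0,0,0.025]]]'
python3 d.py .5937 .1152 .096 4.3
```

```text
t: 18.65
eef_pos: [0.5939, 0.1154, 0.1112]
tool_rot: [-0.0, 0.999, 0.037, 0.0]
contact_force: [0.2, -0.2, -1.7]
gripper_width: 0.385
t 18.65 tcp [0.5939 0.1154 0.1112] yaw 4.29 zax [ 1.e-04  1.e-04 -1.e+00] F [ 0.2 -0.2 -1.7] M [0.01 0.01 0.06] w 0.385
tool delta [-0.0002  0.0002  0.0152]
turn [-0.0001 -0.0001 -0.0002] delta in final frame [-0.0002  0.0002  0.0152]
```

```bash
python3 -m creep '[[[0,0,0,0,0,0.004,0.025],[0,0,0,0,0,0.004,0.025],[0,0,0,0,0,0.003,0.025],[0,0,0,0,0,0,0.025]]]'
python3 d.py .5937 .1152 .096 4.3
```

```text
t: 18.98
eef_pos: [0.5939, 0.1154, 0.0989]
tool_rot: [-0.0, 0.999, 0.037, 0.0]
contact_force: [-0.2, 0.8, -0.6]
gripper_width: 0.383
t 18.98 tcp [0.5939 0.1154 0.0989] yaw 4.28 zax [ 0.e+00  1.e-04 -1.e+00] F [-0.2  0.8 -0.6] M [-0.01  0.03 -0.04] w 0.383
tool delta [-0.0002  0.0002  0.0029]
turn [-0.0001 -0.     -0.0003] delta in final frame [-0.0002  0.0002  0.0029]
```

```bash
python3 -m creep '[[[0,0,0,0,0,0.0015,0.025],[0,0,0,0,0,0.001,0.025],[0,0,0,0,0,0,0.025],[0,0,0,0,0,0,0.025]]]'
python3 d.py .5937 .1152 .096 4.3
```

```text
t: 19.32
eef_pos: [0.5939, 0.1154, 0.0959]
tool_rot: [0.0, 0.999, 0.037, -0.0]
contact_force: [1.2, -0.2, -0.6]
gripper_width: 0.388
t 19.32 tcp [0.5939 0.1154 0.0959] yaw 4.28 zax [-1.e-04 -0.e+00 -1.e+00] F [ 1.2 -0.2 -0.6] M [ 0.06 -0.02 -0.01] w 0.388
tool delta [-0.0002  0.0002 -0.0001]
turn [ 0.      0.0001 -0.0003] delta in final frame [-0.0002  0.0002 -0.0001]
```

```bash
python3 -m creep '[[[0,0,0,0,0,0.001,0.025],[0,0,0,0,0,0,0.025],[0,0,0,0,0,0,0.034],[0,0,0,0,0,0,0.042],[0,0,0,0,0,0,0.05],[0,0,0,0,0,0,0.06],[0,0,0,0,0,0,0.06],[0,0,0,0,0,-0.008,0.06],[0,0,0,0,0,-0.015,0.06],[0,0,0,0,0,-0.02,0.06],[0,0,0,0,0,-0.02,0.06],[0,0,0,0,0,-0.02,0.06],[0,0,0,0,0,-0.02,0.06],[0,0,0,0,0,-0.02,0.06],[0,0,0,0,0,0,0.06],[0,0,0,0,0,0,0.06]]]' 30
python3 d.py .5937 .1152 .2 4.3
python3 - <<'E'
from h import *
V=cam('scene'); im=V[0]['color'][160:245,280:370]; save('p3.png',cv2.resize(im,None,fx=7,fy=7,interpolation=cv2.INTER_CUBIC))
E
```

```text
t: 20.65
eef_pos: [0.5942, 0.1146, 0.2286]
tool_rot: [-0.0, 0.999, 0.037, 0.001]
contact_force: [-1.4, 0.2, -0.4]
gripper_width: 0.701
t 20.65 tcp [0.5942 0.1146 0.2286] yaw 4.2 zax [ 1.1e-03  8.0e-04 -1.0e+00] F [-1.4  0.2 -0.4] M [ 0.03 -0.01 -0.02] w 0.701
tool delta [-0.0005 -0.0007  0.0286]
turn [-0.0007 -0.0012 -0.0018] delta in final frame [-0.0004 -0.0007  0.0286]
```

View pics/p3.png

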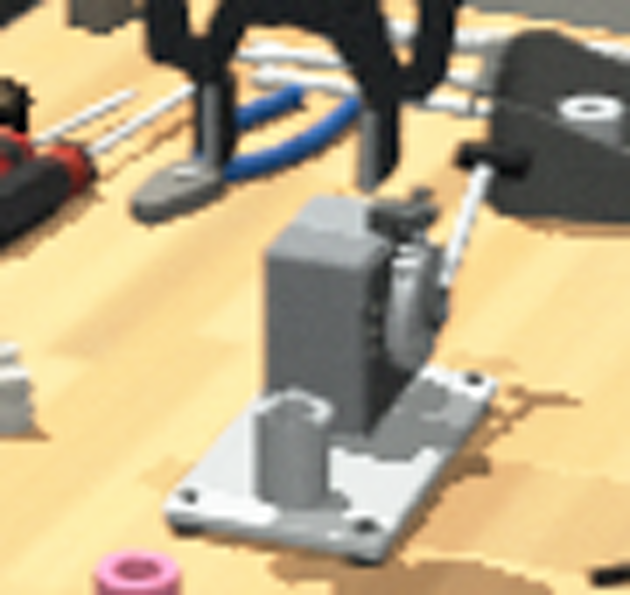

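The wide sleeve sits flat on the base plate at crop (291,450), with the pin tip showing in its bore. I'll shut the fingers and move above the paddle.

```bash
python3 -m creep '[[[0,0,0,-0.005,0.02,-0.003,0.03],[0,0,0,-0.006,0.03,-0.002,0],[0,0,0,-0.006,0.03,0,0],[0,0,0,-0.006,0.03,0,0],[0,0,0,-0.006,0.03,0,0],[0,0,0,-0.004,0.018,0,0],[0,0,0,0,0,0,0],[0,0,0,0,0,0,0],[0,0,0,0,0,0,0]]]' 30
python3 d.py .5727 -.0576 .215 4.3
python3 - <<'E'
from h import *
c,R,t,f=cam('scene')
for z in(.014,.054,.062): print(z,np.round(proj(R,t,f,c,[.5937,.1165,z]),1))
T=cam('top'); im,mp=up(T[0],292,316,183,209); save('seat.png',cv2.resize(im,None,fx=2,fy=2))
im,mp=up(c,308,336,206,238); save('seat_s.png',cv2.resize(im,None,fx=2,fy=2))
W=cloud(*T); print(W[192:202,299:311,2].round(3))
E
```

```text
t: 21.45
eef_pos: [0.569, -0.0493, 0.2267]
tool_rot: [-0.0, 0.999, 0.039, -0.005]
contact_force: [0.9, -0.6, 0.4]
gripper_width: -0.001
t 21.45 tcp [ 0.569  -0.0493  0.2267] yaw 4.45 zax [-9.e-03  2.e-04 -1.e+00] F [ 0.9 -0.6  0.4] M [ 0.03 -0.02 -0.  ] w -0.001
tool delta [0.0031 0.0086 0.0117]
turn [-0.0009  0.009   0.0026] delta in final frame [0.0031 0.0086 0.0117]
0.014 [321.1 230. ]
0.054 [321.2 218.1]
0.062 [321.2 215.7]
[[0.02  0.055 0.059 0.052 0.049 0.055 0.058 0.06  0.057 0.015 0.011 0.015]
 [0.057 0.052 0.058 0.044 0.037 0.04  0.047 0.055 0.052 0.046 0.014 0.014]
 [0.055 0.053 0.043 0.052 0.065 0.063 0.059 0.045 0.058 0.055 0.021 0.012]
 [0.058 0.054 0.027 0.059 0.065 0.064 0.059 0.031 0.053 0.06  0.017 0.018]
 [0.054 0.059 0.014 0.058 0.06  0.062 0.051 0.021 0.055 0.059 0.016 0.017]
 [0.058 0.056 0.056 0.051 0.056 0.052 0.049 0.052 0.049 0.053 0.015 0.02 ]
 [0.048 0.056 0.051 0.051 0.055 0.055 0.053 0.061 0.054 0.039 0.016 0.014]
 [0.018 0.051 0.052 0.057 0.054 0.051 0.059 0.052 0.045 0.022 0.013 0.012]
 [0.015 0.025 0.044 0.054 0.055 0.057 0.048 0.046 0.028 0.015 0.018 0.013]
 [0.021 0.014 0.021 0.03  0.033 0.03  0.028 0.021 0.018 0.017 0.016 0.012]]
```

View pics/seat_s.png

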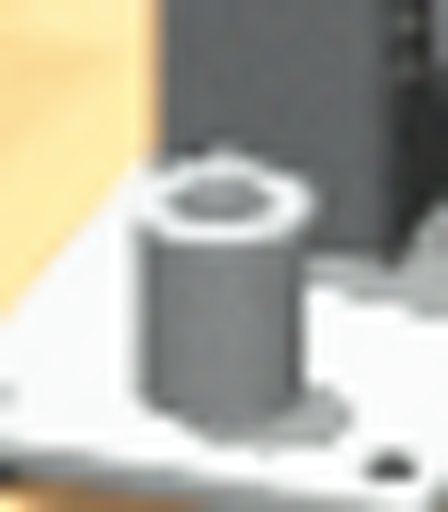

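View pics/seat.png

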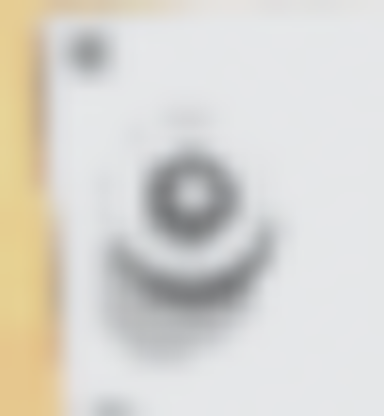

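The wide sleeve's rim reads about z 54 mm, with the pin tip at about 62 mm in the bore, so it is fully seated. I'll go down close above the paddle.

```bash
python3 -m creep '[[[-0.001,0.009,0.0026,0.003,0.0086,0.005,0],[0,0,0,0,0,0.008,0],[0,0,0,0,0,0.008,0],[0,0,0,0,0,0.005,0],[0,0,0,0,0,0,0],[0,0,0,0,0,0,0]]]' 30
python3 d.py .5727 -.0576 .193 4.3
python3 - <<'E'
from h import *
V=cam('scene'); im=V[0]['color'][140:240,290:410]; save('q1.png',cv2.resize(im,None,fx=6,fy=6,interpolation=cv2.INTER_CUBIC))
E
```

```text
t: 22.05
eef_pos: [0.574, -0.052, 0.1964]
tool_rot: [-0.001, 0.999, 0.042, -0.0]
contact_force: [0.3, -0.5, -0.2]
gripper_width: 0.002
t 22.05 tcp [ 0.574  -0.052   0.1964] yaw 4.86 zax [-4.0e-04  1.5e-03 -1.0e+00] F [ 0.3 -0.5 -0.2] M [-0.04 -0.01  0.01] w 0.002
tool delta [-0.0018  0.0055  0.0034]
turn [-0.0015  0.0003  0.0098] delta in final frame [-0.0017  0.0055  0.0034]
```

View pics/q1.png

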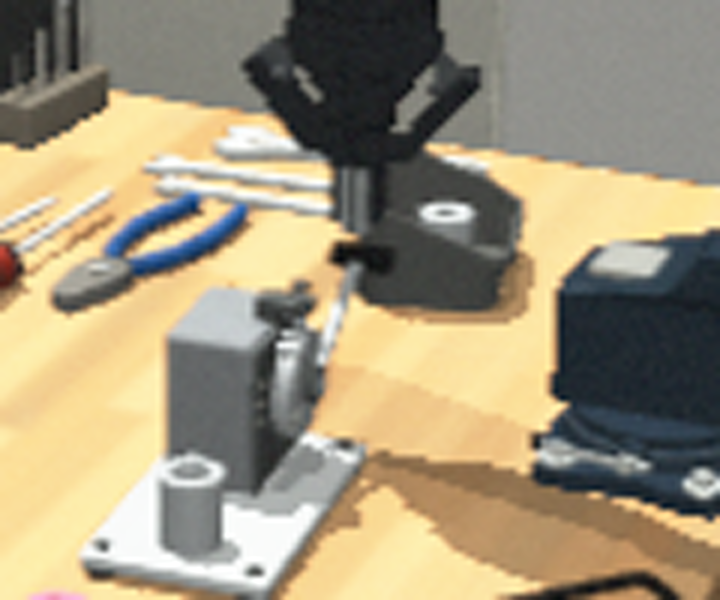

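The fingertips at crop (355,225) are just above the paddle at (362,255). I'll trim by a few mm and start pressing slowly.

```bash
python3 -m creep '[[[-0.0015,0,0.0098,-0.002,0.006,0,0],[0,0,0,0,0,0.002,0],[0,0,0,0,0,0.003,0],[0,0,0,0,0,0.003,0],[0,0,0,0,0,0.003,0]]]' 30
python3 d.py .5727 -.059 .183 4.3
```

```text
t: 22.52
eef_pos: [0.5731, -0.0592, 0.186]
tool_rot: [0.0, 0.999, 0.037, 0.001]
contact_force: [0.1, -2.8, 4.5]
gripper_width: 0.0
t 22.52 tcp [ 0.5731 -0.0592  0.186 ] yaw 4.22 zax [ 2.4e-03 -3.0e-04 -1.0e+00] F [ 0.1 -2.8  4.5] M [-0.81  0.15 -0.06] w 0.0
tool delta [-0.0003 -0.0002  0.003 ]
turn [ 0.0005 -0.0023 -0.0014] delta in final frame [-0.0003 -0.0002  0.003 ]
```

```bash
python3 -m creep '[[[0,0,0,0,0.001,0.003,0],[0,0,0,0,0.001,0.003,0],[0,0,0,0,0.001,0.003,0],[0,0,0,0,0.001,0.003,0],[0,0,0,0,0.0005,0.003,0],[0,0,0,0,0.0005,0.003,0]]]' 30
python3 d.py .572 -.063 .116 4.3
```

```text
t: 23.02
eef_pos: [0.5738, -0.0677, 0.168]
tool_rot: [0.001, 0.999, 0.036, 0.002]
contact_force: [-2.0, -2.8, 3.7]
gripper_width: -0.002
t 23.02 tcp [ 0.5738 -0.0677  0.168 ] yaw 4.07 zax [ 0.0042 -0.0024 -1.    ] F [-2.  -2.8  3.7] M [-0.45  0.33  0.03] w -0.002
tool delta [-0.0017 -0.0049  0.052 ]
turn [ 0.0027 -0.004  -0.004 ] delta in final frame [-0.0015 -0.0048  0.052 ]
```

```bash
python3 -m creep '[[[0.0027,-0.004,-0.004,-0.001,-0.001,0.003,0],[0,0,0,0,-0.0005,0.003,0],[0,0,0,0,0,0.003,0],[0,0,0,0,0,0.003,0],[0,0,0,0,0,0.003,0],[0,0,0,0,0,0.003,0]]]' 30
python3 d.py .572 -.065 .116 4.3
```

```text
t: 23.52
eef_pos: [0.574, -0.0682, 0.1489]
tool_rot: [0.001, 0.999, 0.037, 0.002]
contact_force: [-0.8, -4.1, 6.0]
gripper_width: -0.001
t 23.52 tcp [ 0.574  -0.0682  0.1489] yaw 4.23 zax [ 0.0031 -0.0019 -1.    ] F [-0.8 -4.1  6. ] M [-0.84  0.35 -0.  ] w -0.001
tool delta [-0.0018 -0.0034  0.0329]
turn [ 0.0021 -0.003  -0.0012] delta in final frame [-0.0017 -0.0033  0.0329]
```

```bash
python3 -m creep '[[[0.002,-0.003,0,-0.001,-0.0005,0.003,0],[0,0,0,0,-0.0005,0.003,0],[0,0,0,0,-0.0005,0.003,0],[0,0,0,0,-0.0005,0.003,0],[0,0,0,0,-0.0005,0.003,0],[0,0,0,0,-0.0005,0.003,0]]]' 30
python3 d.py .572 -.063 .116 4.3
```

```text
t: 24.02
eef_pos: [0.5739, -0.0662, 0.1295]
tool_rot: [0.001, 0.999, 0.036, 0.001]
contact_force: [-0.0, -2.6, 3.6]
gripper_width: 0.001
t 24.02 tcp [ 0.5739 -0.0662  0.1295] yaw 4.18 zax [ 0.0029 -0.0017 -1.    ] F [-0.  -2.6  3.6] M [-0.6   0.03 -0.  ] w 0.001
tool delta [-0.0017 -0.0034  0.0135]
turn [ 0.0019 -0.0028 -0.002 ] delta in final frame [-0.0016 -0.0034  0.0135]
```

```bash
python3 -m creep '[[[0.001,-0.002,0,-0.001,-0.001,0.0025,0],[0,0,0,0,-0.0008,0.0025,0],[0,0,0,0,-0.0008,0.0025,0],[0,0,0,0,-0.0005,0.002,0]]]' 30
python3 d.py .572 -.062 .116 4.3
python3 - <<'E'
from h import *
V=cam('scene'); im=V[0]['color'][140:240,290:410]; save('q2.png',cv2.resize(im,None,fx=6,fy=6,interpolation=cv2.INTER_CUBIC))
E
```

```text
t: 24.35
eef_pos: [0.5732, -0.0631, 0.1191]
tool_rot: [0.001, 0.999, 0.037, 0.001]
contact_force: [0.3, -1.3, 4.9]
gripper_width: 0.003
t 24.35 tcp [ 0.5732 -0.0631  0.1191] yaw 4.19 zax [ 0.0022 -0.0014 -1.    ] F [ 0.3 -1.3  4.9] M [-0.55  0.02 -0.01] w 0.003
tool delta [-0.0012 -0.0012  0.0031]
turn [ 0.0015 -0.0021 -0.002 ] delta in final frame [-0.0011 -0.0012  0.0031]
```

View pics/q2.png

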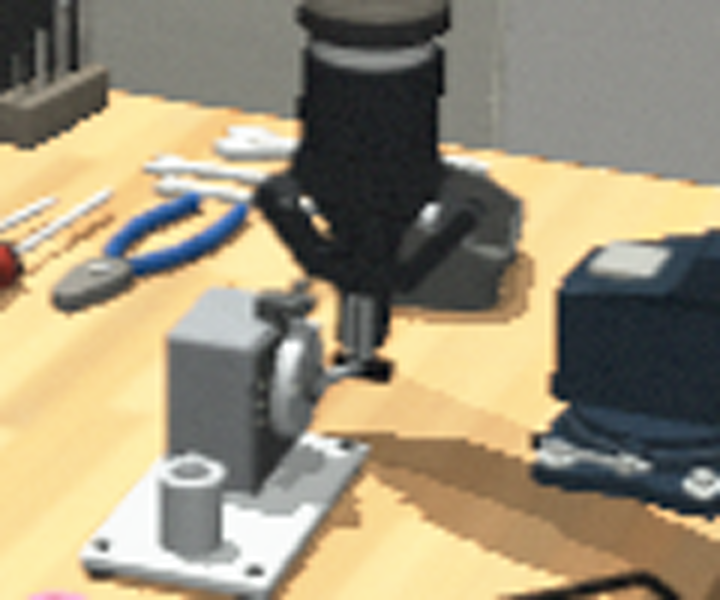

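The paddle at crop (362,370) is held down under the fingertips, with an estimated θ of about 0.83. I'll add a little margin and check that it holds.

```bash
python3 -m creep '[[[0,0,0,-0.0005,-0.0003,0.0015,0],[0,0,0,0,-0.0003,0.001,0],[0,0,0,0,0,0,0],[0,0,0,0,0,0,0],[0,0,0,0,0,0,0]]]' 30
python3 d.py .572 -.062 .116 4.3
python3 - <<'E'
from h import *
T=cam('top');V=cam('scene')
for _ in range(4): cam('top')
W=cloud(*V); 
# paddle: dark pixels near
c,R,t,f=V
O=np.array([.5990,.0467]);xh=np.array([.997,.075]);yh=np.array([-.075,.997])
im=cv2.resize(c['color'][180:215,330:365],None,fx=16,fy=16,interpolation=cv2.INTER_CUBIC)
for th,col in((.78,(255,0,0)),(.87,(0,255,0)),(.95,(0,0,255))):
    for xx in(-.051,-.017):
        yy=-.025-.085*np.cos(.52-th); z=.065+.085*np.sin(.52-th); p=O+xx*xh+yy*yh
        u,v=proj(R,t,f,c,[p[0],p[1],z]); cv2.circle(im,(int((u-330+.5)*16),int((v-180+.5)*16)),4,col,-1)
save('q3.png',im)
im,mp=up(T[0],300,372,180,216); save('q4.png',im)
E
python3 d.py
```

```text
t: 24.82
eef_pos: [0.5731, -0.0624, 0.1163]
tool_rot: [0.001, 0.999, 0.037, 0.001]
contact_force: [0.7, -3.1, 4.4]
gripper_width: 0.001
t 24.82 tcp [ 0.5731 -0.0624  0.1163] yaw 4.19 zax [ 0.003  -0.0013 -1.    ] F [ 0.7 -3.1  4.4] M [-0.63 -0.05 -0.04] w 0.001
tool delta [-0.001  -0.0005  0.0003]
turn [ 0.0016 -0.0029 -0.0019] delta in final frame [-0.001  -0.0005  0.0003]
t 25.12 tcp [ 0.5731 -0.0624  0.1163] yaw 4.19 zax [ 0.0031 -0.0014 -1.    ] F [ 0.3 -2.7  4.9] M [-0.62 -0.07 -0.03] w -0.006
```

View pics/q3.png

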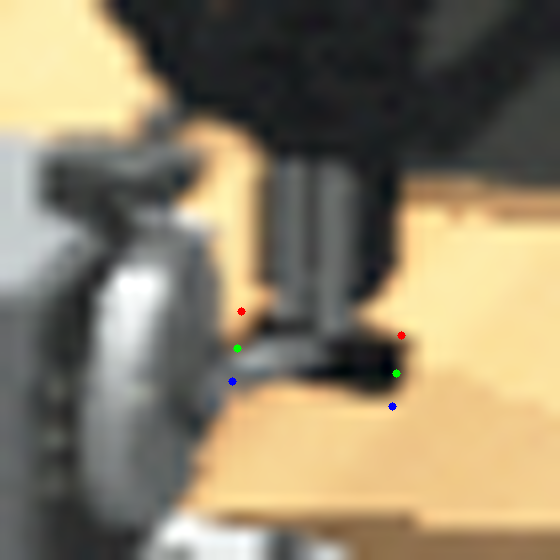

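The paddle end is centred at about (395,365), close to the green 0.87 mark and well below the red 0.78 mark. It holds steady. One last overall check before handing in.

Run:
```python
from h import *
T=cam('top'); c,R,t,f=T
d=np.load('/tmp/top0.npz')
W=cloud(*T); m=np.zeros((400,640),bool);m[168:212,400:452]=True
pts=W[m&(W[...,2]>.025)]; print('n',len(pts))
df=np.abs(c['color'].astype(int)-d['color'].astype(int)).sum(2); 
im=c['color'].copy(); im[df>90]=(255,0,0); save('diff.png',np.vstack([c['color'][85:275],im[85:275]]))
print('bin-nar z',W[180:200,415:440,2].max())
```

```text
n 491
bin-nar z nan
```

View pics/diff.png

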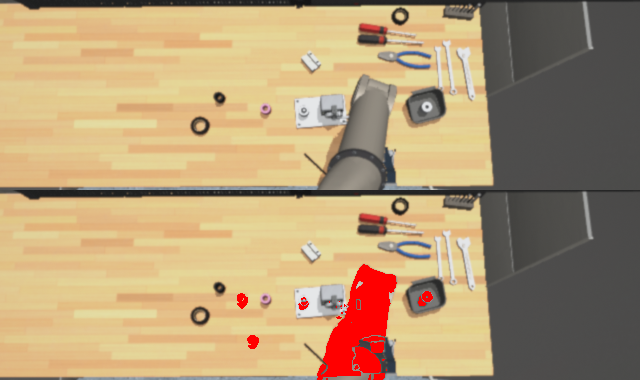

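The red difference pixels mark only four things: the two empty sleeve spots (242,300) and (252,342), the sleeve now on the pin (304,303), the sleeve now in the bin (425,297), and the arm. The bin and everything else in view are unmoved. I'm handing in.

```bash
python3 d.py; python3 -c "
from station import hand_in
print(hand_in())"
```

```text
t 25.17 tcp [ 0.5731 -0.0624  0.1163] yaw 4.19 zax [ 0.0031 -0.0014 -1.    ] F [-0.6 -2.5  4.9] M [-0.61 -0.05  0.07] w 0.002
the job is handed in; nothing more can be done
None
```

I put the narrow-bore sleeve in the bin, slid the wide-bore sleeve over the gauge pin, then pressed the dial paddle to the third position and handed in at 25.2 s while holding it there.

- **Narrow sleeve:** it stands upright in the bin, released. The before/after picture shows no movement of the bin.
- **Wide sleeve:** its rim measured about z 54 mm, with the pin tip visible at about 62 mm in the bore. That puts it on the base plate, and it was released.
- **Dial:** the angle was about 0.85–0.87 rad, estimated from the fingertip height and the paddle's place in the picture, against 0.78 needed. It was stable, with about 5 N at the wrist, and the highest force I read on the way down was about 7 N.
- **Bystanders:** the clamp block, tape roll and look-alikes are unmoved. The arm hid part of the hex key from the top camera in the last picture, and the part that shows is unmoved.

No check failed. The two cameras disagreed by up to about 2 mm on positions, so I used their average, and the sleeve went over the pin without side force.

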